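# Load and book in the button-jar carousel

### The arm

A 6-joint arm with a two-finger parallel gripper is mounted at the origin on the work surface. World frame = base frame: x ahead of the robot, y to its left, z up, the work surface at z = 0. Lengths are in m, angles in degrees, forces in N, time in s.
With the tool pointing down it reaches from about 0.4 to 0.825 m from the base axis. Payload 7 kg.
Tool frame: the origin (TCP) lies at the very end of the fingers, on their centre line; the grasp point (between the pads) lies 19 mm behind it (r.grasp_offset is the z of the grasp point in the tool frame, in m); z points along the fingers, y is the direction in which the jaws open and shut (so a half turn about z gives the same grasp; the last joint's range is limited). The gripper opens to 88 mm and grips with 3 to 60 N. Pads are 19 mm wide; open, the fingers measure 130 mm over their backs; the gripper's body (78 mm by 193 mm) begins 47 mm behind the grasp point.
Start: joints at [82.512, 20.546, 0.682, 0, -70.136, -16.507], TCP at [0.275, 0.617, 0.195] pointing down, gripper open.
Joint ranges: [-176.03, 176.03], [-82.01, 121.73], [-58.28, 71.71], [-173.87, 95.51], [-174.79, -0.11], [-173.66, 173.66]. Speed limits (degrees/s): [136.94, 136.94, 172.46, 180, 180, 180].

### API

Orientations are given as [roll, pitch, yaw] about the fixed x, y, z axes, in that order (R = Rz(yaw) Ry(pitch) Rx(roll)).
In Python, from plant import r, capture, calibration, order gives the robot as it stands.
- The arm moves only by the tool servo_tool, never from a script. Its arguments are lists of equal length, an entry for each row: "grip": the closure, from -1 (fully open) to 1 (shut), so that 0 is half open; "translation": the shift along the tool's x, y, z in m, a list of three; "turn": the turn about the tool's z in rad. A call has 1 to 10 rows; each row is the pose to reach, as a shift and turn from the pose commanded when the call began, along the tool's axes at that moment; what a row does not reach only later rows make up. A row lasts 1/12 s, in which the tool goes at most 41.7 mm and 7.16 degrees, less where a joint would pass 70% of its speed; a pose out of reach is approached as far as the arm can. A call with a gripper value outside its range is refused whole. The fingers move at their own pace and stop on an object; "newtons" is the grip in N (left out, the last holds). Time passes only in rows, so rows that repeat a pose let the fingers close. It gives the time, the measured TCP pose, the force and the opening at its end, in the units of the state.
- r.get_state(): the state, without advancing time (a new reading comes with each control period).
- capture(name): name is "side" or "top" or "wrist"; returns (picture, depth): 480x640x3 uint8, blue, green, red; 480x640 float32, m along the optical axis (not along the pixel's ray), 0 where there is no reading.
- calibration(name): a dict with "fx", "fy", "cx", "cy" (pixels), "dist_coeffs" ([k1, k2, p1, p2, k3] as OpenCV has them; the pictures are not rectified), "view" (4x4, takes a point from world to camera coordinates). Camera axes: x right, y up, looking along -z (the intrinsics and any distortion apply to the point x, -y, -z); pixel columns grow to the right and rows downward; lengths in m; the calibration is good to about 2 mm. A picture is of the moment at which its call begins: read the wrist's pose just before it. calibration takes no time and is no camera call; for the wrist camera it gives the pose at the moment of the call.
- order.close_job(): hands the job in, once; it reports no verdict.
The state is a dict: "time_s": time; "joints": joint angles; "qd": joint speeds; "joint_torque": joint torques, N m; "tcp_pos": TCP position; "eef_rot": TCP orientation; "contact_force": force on the tool from outside, world axes, zero at the start; "moment": the same for the moment, N m; "gripper_width": finger opening in m.
Only numpy, scipy, OpenCV 4.12 (cv2) and the standard library are available. Lean on these libraries where they do the work, as an engineer would, in place of code of your own. Each camera call takes 0.05 s, during which the arm holds its last target.

### The job

Stand every button jar upright on the carousel, each centred on a blue pad of its own, then turn the carousel by its red post one quarter turn clockwise until it rests in the click there, and let go. Next take the hand scanner from its cradle, point it from in front at the middle of the bar-code tag on the carousel, window about 9 cm off, and hold it still for two seconds; then lay it back in its cradle the way it lay. At the end every jar must still stand on a pad with the carousel in its quarter-turn click, and the bowl, brush and trouser clip are to be left where they are.

Things in the scene. Friction and masses are not known exactly. Their poses are not given: they have to be found in the camera images.
- jar1: clear glass jar of buttons with a green twist lid, a plain upright cylinder 62 mm across (lid too) and 70 mm tall, 130 to 260 g; origin: centre of its underside, z up along the jar. Two or three of the three jars are present; they start standing on the steel table to the right of the carousel.
- jar2: clear glass jar of buttons with a yellow twist lid, a plain upright cylinder 62 mm across (lid too) and 70 mm tall, 130 to 260 g; origin: centre of its underside, z up along the jar. Two or three of the three jars are present; they start standing on the steel table to the right of the carousel.
- jar3: clear glass jar of buttons with a blue twist lid, a plain upright cylinder 62 mm across (lid too) and 70 mm tall, 130 to 260 g; origin: centre of its underside, z up along the jar. Two or three of the three jars are present; they start standing on the steel table to the right of the carousel.
- carousel_base: fixed grey base of the carousel, 310 mm across, 18 mm high, on the table; origin: centre of its underside, on the turning axis, z up. The oak disc above it is 366 mm across, its top face 34 mm above the table, with a rim 12 mm higher round the edge. A 30 mm aluminium column in the middle (top 94 mm above the table) carries the tag.
- carousel (a joint): angle of the oak disc in rad, growing clockwise seen from above. 0: loading position, where it starts. Three spring detents, at 0, pi/2 (quarter turn) and pi; end stops just beyond 0 and pi. The detent spring resists with up to about 0.3 N m, that is 2 N at the red post; let go, the disc settles into the nearest detent to about 0.03 rad.
- pad1 (a point): centre of a round blue-rimmed pad, 80 mm across, flat on the oak disc (34 mm above the table), 100 mm from the turning axis; the pad has no rim or recess. It moves with the disc. The three pads are 90 degrees apart; the side towards which the tag faces has none. Pads are alike; any jar may stand on any pad.
- pad2 (a point): centre of a round blue-rimmed pad, 80 mm across, flat on the oak disc (34 mm above the table), 100 mm from the turning axis; the pad has no rim or recess. It moves with the disc. The three pads are 90 degrees apart; the side towards which the tag faces has none. Pads are alike; any jar may stand on any pad.
- pad3 (a point): centre of a round blue-rimmed pad, 80 mm across, flat on the oak disc (34 mm above the table), 100 mm from the turning axis; the pad has no rim or recess. It moves with the disc. The three pads are 90 degrees apart; the side towards which the tag faces has none. Pads are alike; any jar may stand on any pad.
- post_top (a point): centre of the top of the red upright post by which the carousel is turned: 22 mm in diameter, 85 mm tall, standing on the disc 140 mm from the axis between two pads (99 mm from each pad's centre); its top is 119 mm above the table. It moves with the disc.
- tag (a point): white bar-code tag, a plate 64 mm wide, 56 mm high on the carousel's column, turning with the disc; origin: centre of its printed face, 105 mm above the table, 12 mm from the turning axis; z points out of the face, leaning 30 degrees up from level; y level along its width. Upper edge 130 mm above the table. It faces roughly the robot at the start, the robot's left after the quarter turn.
- scanner: hand scanner, 160 mm long, 160 g: yellow grip 34 mm wide, 38 mm high and, at its +x end, a black head 46 mm wide, 42 mm high, 42 mm long with a red window. Origin: centre of its underside; x points ahead out of the window, z up. It balances within 15 mm of its origin; the grip runs from 80 mm behind to 38 mm ahead of it. It reads straight ahead along x, at 90 mm.
- scanner_nose (a point): centre of the scanner's red window, 80 mm ahead of its origin and 22 mm above its underside.
- scanner_spot (a point): the reading spot: the point 90 mm straight ahead of the window, where the scanner reads best (170 mm ahead of its origin, 22 mm above its underside). Not a visible part.
- cradle: fixed black cradle left of the carousel: plate 200 by 76 mm, 12 mm thick, with grey lips 10 mm higher, across each end (clear length 180 mm) and at the four corners (clear width 62 mm); sides open for 126 mm in the middle. Origin: centre of its underside; x along it. The scanner starts lying level on the plate (12 mm above the table), its x the same way as the cradle's.
- bowl: bystander: white ceramic button bowl, 110 mm across, 45 mm high; origin: centre of its underside.
- brush: bystander: orange silicone scrubbing brush, 120 by 55 by 34 mm, lying bristles down; origin: centre of its underside.
- clip: bystander: grey spring-loaded plastic trouser clip, 130 by 36 mm, about 27 mm high, lying flat; origin: centre of its underside.
There are look-alikes about, which are no part of the job. Leave any black, orange or purple look-alike of the jar1 alone.

How it is judged (in metres and radians):
On the way, in this order (a step that is already met when the one before it is completed fails the run):
1. every jar stands upright on a pad, let go, with the carousel in its loading position ((distance between jar1 and pad1 below 0.02 m or distance between jar1 and pad2 below 0.02 m or distance between jar1 and pad3 below 0.02 m) and angle between each of jar1, jar2, jar3's own z axis and vertical below 0.12 rad and contact force between the fingers and jar1 below 0.1 N and (distance between jar2 and pad1 below 0.02 m or distance between jar2 and pad2 below 0.02 m or distance between jar2 and pad3 below 0.02 m) and contact force between the fingers and jar2 below 0.1 N and (distance between jar3 and pad1 below 0.02 m or distance between jar3 and pad2 below 0.02 m or distance between jar3 and pad3 below 0.02 m) and contact force between the fingers and jar3 below 0.1 N and value of joint carousel below 0.2 rad), for 0.3 s.
2. the carousel rests in its quarter-turn detent, let go (value of joint carousel between 1.5 and 1.64 rad and contact force between the fingers and carousel_base below 0.1 N and velocity of joint carousel between -0.05 and 0.05 rad/s), for 0.4 s.
3. the scanner, held by the gripper, reads the tag steadily for 1.5 s: reading spot within 22 mm of the tag's centre, window at least 62 mm out from the face, carousel in the detent (value of joint carousel between 1.5 and 1.64 rad and distance between scanner_spot and tag below 0.022 m and z of scanner_nose in the frame of tag above 0.062 m and linear speed of scanner below 0.03 m/s and contact force between the fingers and scanner above 1 N), for 1.5 s.
At the end, for the whole second after the job is handed in: Every jar present stands upright (within 7 degrees) and at rest with its underside's centre within 20 mm of a pad's centre; the carousel is in the quarter-turn detent (1.50 to 1.64 rad); the scanner lies flat in its cradle, within 16 mm of its centre, window the same way as at the start ((distance between jar1 and pad1 below 0.02 m or distance between jar1 and pad2 below 0.02 m or distance between jar1 and pad3 below 0.02 m) and angle between each of jar1, jar2, jar3's own z axis and vertical below 0.12 rad and linear speed of each of jar1, jar2, jar3, scanner below 0.02 m/s and (distance between jar2 and pad1 below 0.02 m or distance between jar2 and pad2 below 0.02 m or distance between jar2 and pad3 below 0.02 m) and (distance between jar3 and pad1 below 0.02 m or distance between jar3 and pad2 below 0.02 m or distance between jar3 and pad3 below 0.02 m) and value of joint carousel between 1.5 and 1.64 rad and x of scanner in the frame of cradle between -0.016 and 0.016 m and y of scanner in the frame of cradle between -0.016 and 0.016 m and z of scanner in the frame of cradle below 0.017 m and angle between scanner's own z axis and vertical below 0.1 rad and x of scanner_nose in the frame of cradle above 0.04 m); the robot touches nothing.
It fails at once if the bowl is moved more than 30 mm (distance of bowl from where it was at the start of the episode above 0.03 m).
It fails at once if the brush is moved more than 30 mm (distance of brush from where it was at the start of the episode above 0.03 m).
It fails at once if the clip is moved more than 30 mm (distance of clip from where it was at the start of the episode above 0.03 m).
Of jar1, jar2, jar3 only 2 to 3 are there at a start; the rules pass over those that are not, and their reading is None.
At some moment in a run one of jar1, jar2, jar3 may be knocked a few centimetres aside while the robot is not near it.
It also fails if it takes over 208 s, if anything falls off the work surface, if the arm or the gripper's body presses on something with over 40 N, if the wrist force passes 120 N, or if a joint passes its speed limit or range.

## Working session

There is one attempt and no reset: what is moved stays moved. The work goes in short steps, Python scripts to look and compute and a tool call to move; the robot and the scene stay as the last step left them, time stands still between calls to the robot, and variables do not carry over. Pictures are saved under pics/ and viewed, and the job is handed in when it is done.

Besides the shell and the picture viewer there is one more tool, called as name(argument=value, ...), one argument or row to a line, values as JSON. servo_tool: Moves the arm, as the interface text tells. Its arguments: {"type":"object","properties":{"grip":{"type":"array","items":{"type":"number"}},"translation":{"type":"array","items":{"type":"array","items":{"type":"number"}}},"turn":{"type":"array","items":{"type":"number"}},"newtons":{"type":"number"}},"required":["grip","translation","turn"]}

```bash
ls; mkdir -p pics; python3 - <<'E'
from plant import r,capture,calibration
import cv2,numpy as np
for n in ("top","side"):
    p,d=capture(n); cv2.imwrite(f"pics/{n}0.png",p); np.save(f"pics/{n}0.npy",d)
    print(n,calibration(n))
print(r.get_state(), r.grasp_offset)
E
```

```text
pics
top {'fx': 536.9715964876132, 'fy': 536.9715964876132, 'cx': 322.2246478528421, 'cy': 249.51121305845578, 'dist_coeffs': array([-0.06319251,  0.        ,  0.        ,  0.        ,  0.        ]), 'view': array([[-0.01456423, -0.99971902,  0.01870217, -0.04998408],
       [ 0.98621429, -0.01127911,  0.16508833, -0.54631353],
       [-0.164831  ,  0.02084873,  0.98610145, -1.16713268],
       [ 0.        ,  0.        ,  0.        ,  1.        ]])}
side {'fx': 503.40718180198036, 'fy': 503.40718180198036, 'cx': 320.4299480702872, 'cy': 245.88572972842007, 'dist_coeffs': array([-0.04294631,  0.        ,  0.        ,  0.        ,  0.        ]), 'view': array([[ 0.92621233, -0.3764915 ,  0.01961812, -0.51553239],
       [ 0.20322663,  0.54243621,  0.81514532, -0.14683406],
       [-0.31753687, -0.75101072,  0.57892421, -1.0037155 ],
       [ 0.        ,  0.        ,  0.        ,  1.        ]])}
{'time_s': 0.1, 'joints': array([ 8.25111351e+01,  2.05885782e+01,  6.40173563e-01, -1.48713860e-02,
       -7.01338789e+01, -1.65057620e+01]), 'qd': array([ 0.02393006, -0.02128086,  0.22037447,  0.1199916 , -0.03970611,
       -0.04055585]), 'joint_torque': array([-1.77419068e-03, -5.84165561e+01,  2.93755889e+01,  7.01548666e+00,
        1.02314207e-02, -4.79644996e-05]), 'tcp_pos': array([0.27435597, 0.61623292, 0.19402006]), 'eef_rot': array([ 1.79917135e+02, -9.97485472e-03, -2.39996833e+01]), 'contact_force': array([ 0.25314041, -0.59445891, -0.35231036]), 'moment': array([-0.00361897,  0.03999131, -0.00055564]), 'gripper_width': 0.08758567726265264} -0.0188
```

View pics/top0.png

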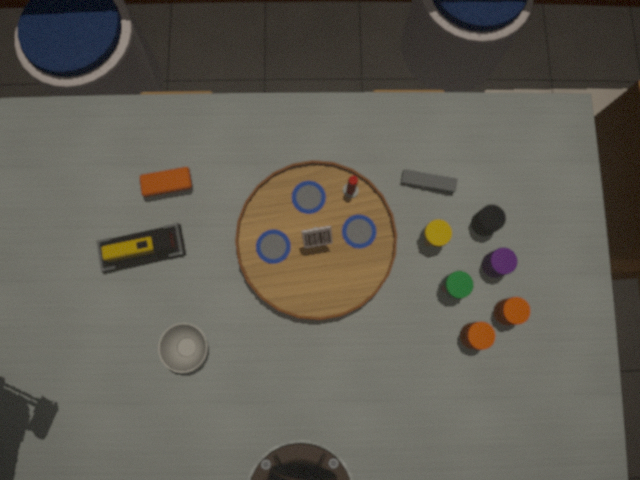

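View pics/side0.png

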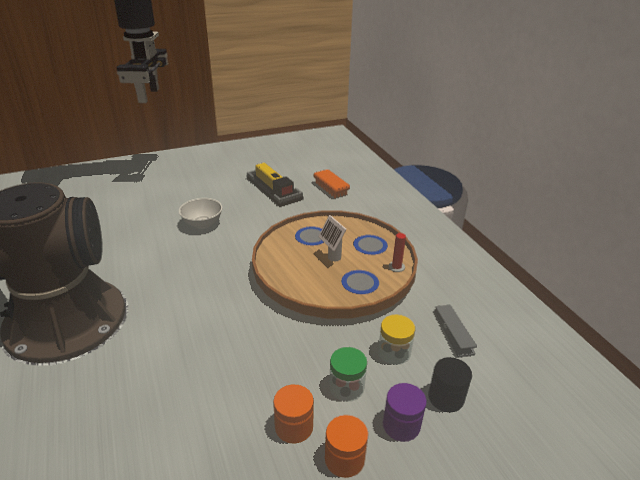

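The pictures show: lid candidates in the top view are yellow (438,233), green (459,284), black (490,220), purple (503,262), and orange (515,311) and (480,336). I choose yellow (jar2) and green (jar1). There's no blue lid, so jar3 is absent. The carousel is at (316,240), the post at (352,182), the scanner at (140,247) with its head to the right, and the cradle around it.

```bash
cat > h.py <<'E'
from plant import r,capture,calibration,order
import cv2,numpy as np
def K(c): return np.array([[c['fx'],0,c['cx']],[0,c['fy'],c['cy']],[0,0,1]])
def ray(c,uv):
    uv=np.asarray(uv,float).reshape(-1,1,2)
    n=cv2.undistortPoints(uv,K(c),c['dist_coeffs']).reshape(-1,2)
    V=c['view'];R=V[:3,:3];o=-R.T@V[:3,3]
    d=np.c_[n[:,0],-n[:,1],-np.ones(len(n))]@R
    return o,d
def onz(c,uv,z):
    o,d=ray(c,uv); t=(z-o[2])/d[:,2]; return o+d*t[:,None]
def proj(c,P):
    P=np.asarray(P,float).reshape(-1,3);V=c['view'];q=P@V[:3,:3].T+V[:3,3]
    return cv2.projectPoints((q*[1,-1,-1]).reshape(-1,1,3),np.zeros(3),np.zeros(3),K(c),c['dist_coeffs'])[0].reshape(-1,2)
def blob(img,c,lo,hi,z,box=None,amin=60):
    hsv=cv2.cvtColor(img,cv2.COLOR_BGR2HSV);m=cv2.inRange(hsv,np.array(lo),np.array(hi))
    n,l,s,ce=cv2.connectedComponentsWithStats(m);out=[]
    for i in range(1,n):
        if s[i,4]<amin: continue
        out.append((s[i,4],np.round(ce[i],1),np.round(onz(c,ce[i],z)[0],4),s[i,:4]))
    return out
E
python3 - <<'E'
from h import *
for n in("top","side"):
    p=cv2.imread(f"pics/{n}0.png");c=calibration(n)
    for nm,lo,hi,z in (("yellow",(22,120,80),(35,255,255),.07),("green",(45,100,50),(80,255,255),.07),("bluepad",(105,100,60),(125,255,255),.034),("red",(0,180,60),(3,255,255),.119),("orange",(6,180,120),(14,255,255),.034)):
        for b in blob(p,c,lo,hi,z): print(n,nm,*b)
p=cv2.imread("pics/top0.png")
cv2.imwrite("pics/c1.png",cv2.resize(p[150:330,230:530],None,fx=2.6,fy=2.6,interpolation=2))
cv2.imwrite("pics/c2.png",cv2.resize(p[160:280,80:210],None,fx=4.6,fy=4.6,interpolation=2))
E
```

```text
top yellow 587 [437.8 232.5] [ 0.5773 -0.3162  0.07  ] [424 219  28  28]
top yellow 722 [125.5 248. ] [0.5499 0.3797 0.07  ] [101 236  53  24]
top green 561 [458.9 284.4] [ 0.4601 -0.3574  0.07  ] [446 271  27  27]
top bluepad 1345 [483.8  11.2] [ 1.1546 -0.4753  0.034 ] [443   2  81  23]
top bluepad 4629 [66.4 38.1] [1.0876 0.5709 0.034 ] [18 11 99 60]
top bluepad 264 [308.  196.8] [ 0.672  -0.0262  0.034 ] [293 182  32  31]
top bluepad 272 [358.7 231. ] [ 0.5899 -0.1419  0.034 ] [343 216  32  31]
top bluepad 276 [272.5 246.5] [0.5559 0.0561 0.034 ] [257 230  33  33]
top orange 905 [165.1 180.7] [0.7146 0.307  0.034 ] [141 168  50  26]
top orange 511 [515.9 310.2] [ 0.4026 -0.4959  0.034 ] [504 298  25  26]
top orange 532 [480.6 335.3] [ 0.3479 -0.4109  0.034 ] [468 323  26  26]
side yellow 240 [266.5 172.1] [0.533  0.3415 0.07  ] [256 163  26  23]
side yellow 783 [397.6 328.6] [ 0.5733 -0.3232  0.07  ] [381 314  34  30]
side green 777 [348.3 360.8] [ 0.459  -0.3602  0.07  ] [331 347  36  28]
side bluepad 131 [306.5 236.4] [0.5436 0.0577 0.034 ] [295 227  28  18]
side bluepad 186 [369.7 245. ] [ 0.6691 -0.0274  0.034 ] [354 236  33  18]
side bluepad 272 [359.5 282.4] [ 0.587  -0.1428  0.034 ] [342 271  37  23]
side orange 299 [331.6 179.3] [0.7136 0.3031 0.034 ] [315 170  34  20]
side orange 984 [293.2 400.5] [ 0.3551 -0.3763  0.034 ] [274 385  39  32]
side orange 1170 [346.6 433.4] [ 0.4106 -0.4636  0.034 ] [326 416  42  36]
```

View pics/c1.png

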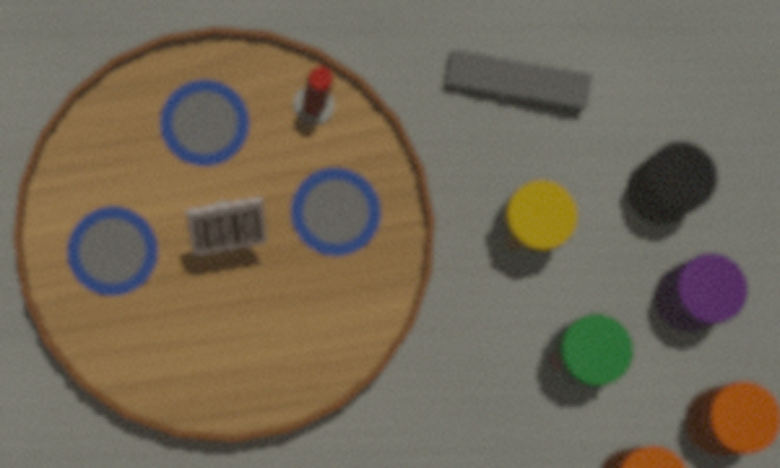

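View pics/c2.png

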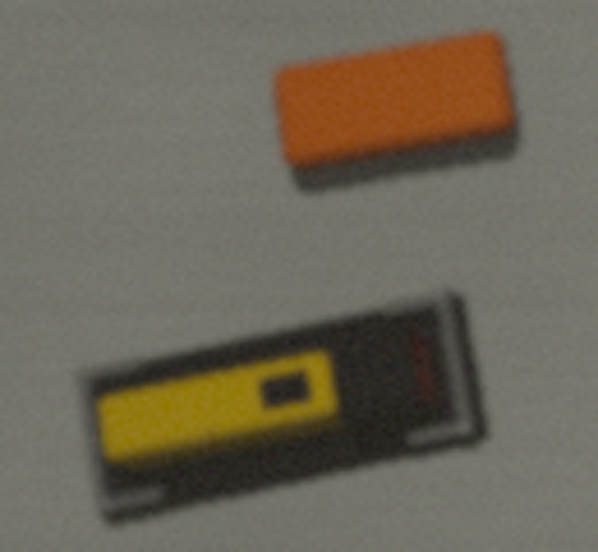

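The crops confirm it: yellow and green are clear jars with coloured lids. The scanner's head points right (-y) in its cradle. Next I'll take more exact positions using depth.

```bash
cat >> h.py <<'E'
def cloud(c,d):
    v,u=np.mgrid[0:480,0:640]; n=cv2.undistortPoints(np.stack([u,v],-1).reshape(-1,1,2).astype(float),K(c),c['dist_coeffs']).reshape(480,640,2)
    q=np.stack([n[...,0]*d,-n[...,1]*d,-d],-1); V=c['view']
    P=(q-V[:3,3])@V[:3,:3]; P[d<=0]=np.nan; return P
def lids(n,p,d,c,zr=(.063,.078)):
    P=cloud(c,d);hsv=cv2.cvtColor(p,cv2.COLOR_BGR2HSV);o={}
    for nm,lo,hi in (("yellow",(20,100,50),(36,255,255)),("green",(42,80,30),(85,255,255)),("blue",(100,100,40),(128,255,255))):
        m=(cv2.inRange(hsv,lo,hi)>0)&(P[...,2]>zr[0])&(P[...,2]<zr[1])
        if m.sum()>40:
            q=P[m]; (x,y),rad=cv2.minEnclosingCircle(q[:,:2].astype(np.float32)); o[nm]=(m.sum(),np.round(np.median(q,0),4),np.round([x,y,rad],4))
    return o
def totool(dw):
    st=r.get_state(); from scipy.spatial.transform import Rotation as R
    return R.from_euler('xyz',st['eef_rot'],degrees=True).as_matrix().T@np.asarray(dw)
E
python3 - <<'E'
from h import *
for n in("top","side"):
    p=cv2.imread(f"pics/{n}0.png");d=np.load(f"pics/{n}0.npy");c=calibration(n)
    print(n,lids(n,p,d,c))
    P=cloud(c,d)
    print("table z",np.nanmedian(P[300:400,250:300] if n=="top" else P[430:470,420:600],axis=(0,1)))
c=calibration("top")
print("others",onz(c,[[490,220],[503,262],[515,311],[480,336]],.07))
print("bystand",onz(c,[[183,348],[166,182],[428,181]],.03))
print("post",onz(c,[[352.5,180.5]],.119), "cam",ray(c,[[1,1]])[0])
# crop2 cradle corners px (crop/4.6 + offset)
cr=np.array([[78,372],[458,292],[485,438],[105,522]])/4.6+[80,160]
print(onz(c,cr,.017),onz(c,cr,.017).mean(0))
g=np.array([[98,395],[330,350],[340,412],[105,460]])/4.6+[80,160]
print("grip",onz(c,g,.05))
P=cloud(c,np.load("pics/top0.npy"));p=cv2.imread("pics/top0.png")
hsv=cv2.cvtColor(p,cv2.COLOR_BGR2HSV);m=(cv2.inRange(hsv,(20,100,50),(36,255,255))>0);m[:,200:]=0
q=P[m];print(np.percentile(q[:,2],[5,50,95]));q=q[q[:,2]>.045];print("grip rect",cv2.minAreaRect(q[:,:2].astype(np.float32)*1000))
E
```

```text
top {'yellow': (np.int64(590), array([ 0.5781, -0.3161,  0.0692]), array([ 0.5788, -0.3164,  0.0315])), 'green': (np.int64(588), array([ 0.4607, -0.3575,  0.0691]), array([ 0.4608, -0.3581,  0.0311]))}
table z [ 0.32323865  0.05329146 -0.00080449]
side {'yellow': (np.int64(727), array([ 0.5742, -0.3213,  0.0708]), array([ 0.5766, -0.3174,  0.0321])), 'green': (np.int64(833), array([ 0.4589, -0.3616,  0.0706]), array([ 0.4598, -0.3599,  0.0314]))}
table z [ 0.64858075 -0.5661309   0.00086815]
others [[ 0.60492732 -0.4371556   0.07      ]
 [ 0.50866116 -0.46030581  0.07      ]
 [ 0.3991823  -0.47994992  0.07      ]
 [ 0.34628153 -0.39816898  0.07      ]]
bystand [[ 0.32973815  0.25549774  0.03      ]
 [ 0.71263736  0.30590893  0.03      ]
 [ 0.70908837 -0.30908402  0.03      ]]
post [[ 0.6846526  -0.12354347  0.119     ]] cam [ 0.34567459 -0.03179873  1.24203603]
[[0.57683637 0.46644581 0.017     ]
 [0.61578453 0.27406099 0.017     ]
 [0.54070459 0.25822032 0.017     ]
 [0.5002523  0.44858227 0.017     ]] [0.55839445 0.36182735 0.017     ]
grip [[0.55898838 0.44240519 0.05      ]
 [0.58012043 0.32818921 0.05      ]
 [0.54914048 0.32207237 0.05      ]
 [0.52664317 0.43721109 0.05      ]]
[nan nan nan]
grip rect ((554.3372802734375, 383.32110595703125), (35.0024528503418, 119.69963836669922), 12.25610637664795)
```

servo_tool(
  grip=[-1,-1,-1,-1,-1,-1,-1,-1,-1,-1],
  translation=[
    [0.656,0.73,-0.005],
    [0.656,0.73,-0.005],
    [0.656,0.73,-0.005],
    [0.656,0.73,-0.005],
    [0.656,0.73,-0.005],
    [0.656,0.73,-0.005],
    [0.656,0.73,-0.005],
    [0.656,0.73,-0.005],
    [0.656,0.73,-0.005],
    [0.656,0.73,-0.005],
  ],
  turn=[0,0,0,0,0,0,0,0,0,0],
)

```text
time_s: 0.93
tcp_pos: [0.4028, 0.2182, 0.197]
eef_rot: [-180.0, 0.0, -24.0]
contact_force: [1.5, 1.2, 0.7]
gripper_width: 0.088
```

servo_tool(
  grip=[-1,-1,-1,-1,-1,-1,-1,-1,-1,-1],
  translation=[
    [0.377,0.417,-0.003],
    [0.377,0.417,-0.003],
    [0.377,0.417,-0.003],
    [0.377,0.417,-0.003],
    [0.377,0.417,-0.003],
    [0.377,0.417,-0.003],
    [0.377,0.417,-0.003],
    [0.377,0.417,-0.003],
    [0.377,0.417,-0.003],
    [0.377,0.417,-0.003],
  ],
  turn=[0,0.1,0.19,0.19,0.19,0.19,0.19,0.19,0.19,0.19],
)

```text
time_s: 1.77
tcp_pos: [0.5325, -0.1779, 0.199]
eef_rot: [180.0, 0.0, -34.9]
contact_force: [0.7, 1.2, 0.5]
gripper_width: 0.0876
```

```bash
cat >> h.py <<'E'
def plan(P,yaw):
    st=r.get_state(); dy=(yaw-st['eef_rot'][2]+180)%360-180
    print("tool",np.round(totool(np.array(P)-st['tcp_pos']),4),"turn",round(-np.radians(dy),3),"t",st['time_s'],"j",np.round(st['joints'],0),st['tcp_pos'],st['eef_rot'])
E
python3 - <<'E'
from h import *
plan([.578,-.317,.2],-35.4)
c=calibration("wrist");p,d=capture("wrist");cv2.imwrite("pics/w1.png",p);print(lids("w",p,d,c))
E
```

```text
tool [ 0.1169  0.088  -0.001 ] turn 0.009 t 1.7667 j [  1.  10. -13.  -0. -67.  54.] [ 0.53247144 -0.1779426   0.19899528] [ 1.79999583e+02  1.83497893e-02 -3.48906632e+01]
{'yellow': (np.int64(4226), array([ 0.5782, -0.3178,  0.0703]), array([ 0.5777, -0.318 ,  0.031 ])), 'green': (np.int64(3503), array([ 0.4622, -0.3592,  0.0702]), array([ 0.4595, -0.3588,  0.0317]))}
```

View pics/w1.png

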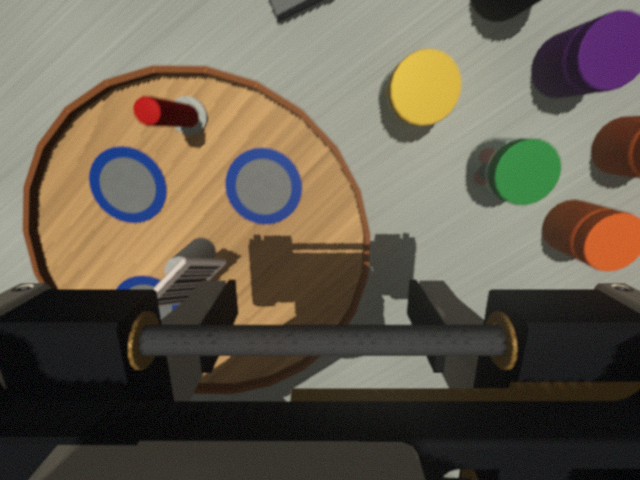

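The wrist view shows the yellow lid at (425,88), in agreement with the top view. I'm descending on yellow.

servo_tool(
  grip=[-1,-1,-1,-1,-1,-1,-1,-1,-1,-1],
  translation=[
    [0.117,0.088,0],
    [0.117,0.088,0],
    [0.117,0.088,0],
    [0.117,0.088,0],
    [0.117,0.088,0.04],
    [0.117,0.088,0.08],
    [0.117,0.088,0.12],
    [0.117,0.088,0.15],
    [0.117,0.088,0.165],
    [0.117,0.088,0.165],
  ],
  turn=[0.009,0.009,0.009,0.009,0.009,0.009,0.009,0.009,0.009,0.009],
)

```text
time_s: 2.65
tcp_pos: [0.5747, -0.3138, 0.0291]
eef_rot: [179.9, 0.5, -35.4]
contact_force: [-0.3, 0.1, -0.6]
gripper_width: 0.0878
```

servo_tool(
  grip=[0.6,0.6,0.6,0.6,0.6,0.6,0.6,0.6],
  translation=[
    [0,0,0],
    [0,0,0],
    [0,0,0],
    [0,0,0],
    [0,0,0],
    [0,0,0],
    [0,0,0],
    [0,0,0],
  ],
  turn=[0,0,0,0,0,0,0,0],
  newtons=20,
)

```text
time_s: 3.32
tcp_pos: [0.5789, -0.3152, 0.0358]
eef_rot: [-180.0, -0.1, -35.4]
contact_force: [-0.8, 0.6, 6.7]
gripper_width: 0.0605
```

servo_tool(
  grip=[0.6,0.6,0.6,0.6,0.6,0.6,0.6,0.6],
  translation=[
    [0,0,-0.01],
    [0,0,-0.03],
    [0,0,-0.06],
    [0,0,-0.09],
    [0,0,-0.12],
    [0,0,-0.145],
    [0,0,-0.145],
    [0,0,-0.145],
  ],
  turn=[0,0,0,0,0,0,0,0],
)

```text
time_s: 3.98
tcp_pos: [0.579, -0.3149, 0.1817]
eef_rot: [-179.9, -0.2, -35.4]
contact_force: [-0.2, 0.3, -2.2]
gripper_width: 0.0602
```

```bash
python3 - <<'E'
from h import *
s=r.get_state();print(s['gripper_width'],s['contact_force'])
plan([.672,-.0262,.18],-35.4)
p,d=capture("side");cv2.imwrite("pics/s1.png",p)
E
```

```text
0.060182108235559875 [-0.19818275  0.34340984 -2.20710649]
tool [-0.0914 -0.2892  0.0018] turn 0.0 t 3.9833 j [-12.  19.  -3.  -0. -68.  66.] [ 0.57896331 -0.31488283  0.18166116] [-179.90098799   -0.20053656  -35.39567996]
```

View pics/s1.png

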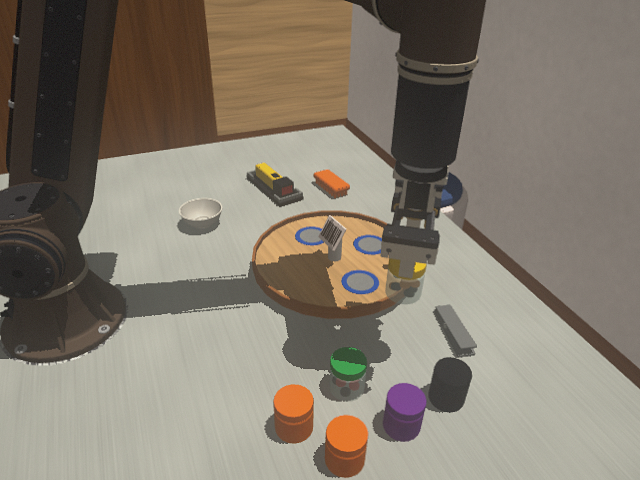

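servo_tool(
  grip=[0.6,0.6,0.6,0.6,0.6,0.6,0.6,0.6,0.6,0.6],
  translation=[
    [-0.006,-0.018,0],
    [-0.018,-0.058,0],
    [-0.03,-0.096,0],
    [-0.042,-0.134,0],
    [-0.054,-0.172,0],
    [-0.066,-0.21,0],
    [-0.078,-0.248,0],
    [-0.087,-0.275,0],
    [-0.091,-0.287,0],
    [-0.0915,-0.289,0],
  ],
  turn=[0,0,0,0,0,0,0,0,0,0],
)

```text
time_s: 4.87
tcp_pos: [0.6707, -0.0235, 0.1773]
eef_rot: [179.9, 0.1, -35.2]
contact_force: [0.1, -0.5, -0.5]
gripper_width: 0.0601
```

servo_tool(
  grip=[0.6,0.6,0.6,0.6,0.6,0.6,0.6],
  translation=[
    [0,0,0.01],
    [0,0,0.035],
    [0,0,0.06],
    [0,0,0.085],
    [0,0,0.1],
    [0,0,0.1],
    [0,0,0.1],
  ],
  turn=[0,0,0,0,0,0,0],
)

```text
time_s: 5.45
tcp_pos: [0.6696, -0.028, 0.0778]
eef_rot: [179.9, 0.1, -35.5]
contact_force: [0.5, 0.5, -1.3]
gripper_width: 0.0607
```

```bash
python3 - <<'E'
from h import *
plan([.672,-.0262,.071],-35.4)
E
```

```text
tool [ 0.0009 -0.0028  0.0068] turn -0.001 t 5.45 j [ 14.  25.  -8.   0. -57.  40.] [ 0.66964539 -0.02796105  0.07777271] [ 1.79853477e+02  1.13884721e-01 -3.54821189e+01]
```

servo_tool(
  grip=[0.6,0.6,0.6,0.6],
  translation=[
    [0.001,-0.004,0.003],
    [0.001,-0.004,0.006],
    [0.001,-0.004,0.007],
    [0.001,-0.004,0.007],
  ],
  turn=[0,0,0,0],
)

```text
time_s: 5.78
tcp_pos: [0.6743, -0.0235, 0.0726]
eef_rot: [-180.0, -0.0, -35.4]
contact_force: [0.1, 0.1, -0.9]
gripper_width: 0.0605
```

servo_tool(
  grip=[0.2,0.0,-0.3,-0.5,-0.6,-0.6],
  translation=[
    [0,0,0],
    [0,0,0],
    [0,0,0],
    [0,0,0],
    [0,0,0],
    [0,0,0],
  ],
  turn=[0,0,0,0,0,0],
)

```text
time_s: 6.28
tcp_pos: [0.6743, -0.0236, 0.0725]
eef_rot: [-180.0, -0.0, -35.4]
contact_force: [0.4, -0.0, 0.5]
gripper_width: 0.0692
```

servo_tool(
  grip=[-1,-1,-1,-1,-1,-1,-1,-1,-1,-1],
  translation=[
    [0,0,0],
    [0,0,0],
    [0,0,0],
    [0,0,-0.02],
    [0,0,-0.05],
    [0,0,-0.08],
    [0,0,-0.11],
    [0,0,-0.13],
    [0,0,-0.13],
    [0,0,-0.13],
  ],
  turn=[0,0,0,0,0,0,0,0,0,0],
)

```text
time_s: 7.12
tcp_pos: [0.6749, -0.0234, 0.204]
eef_rot: [-179.9, -0.1, -35.4]
contact_force: [0.3, -0.1, -1.2]
gripper_width: 0.0876
```

```bash
python3 - <<'E'
from h import *
plan([.4605,-.359,.2],-35.4)
p,d=capture("side");c=calibration("side");print(lids("side",p,d,c,(.06,.078)),lids("side",p,d,c,(.095,.11)))
p,d=capture("top");c=calibration("top");print(lids("t",p,d,c),lids("t",p,d,c,(.095,.11)))
cv2.imwrite("pics/t2.png",p)
E
```

```text
tool [0.0196 0.3977 0.003 ] turn 0.0 t 7.1167 j [ 15.  20.   1.   0. -71.  40.] [ 0.67486161 -0.02340981  0.20398269] [-1.79857087e+02 -1.24522002e-01 -3.53956852e+01]
{'green': (np.int64(829), array([ 0.4591, -0.3617,  0.0707]), array([ 0.4599, -0.3596,  0.0319]))} {'yellow': (np.int64(388), array([ 0.6702, -0.0311,  0.1051]), array([ 0.6714, -0.0249,  0.0326]))}
{'green': (np.int64(580), array([ 0.4607, -0.3575,  0.0691]), array([ 0.4608, -0.3582,  0.031 ]))} {'yellow': (np.int64(525), array([ 0.6704, -0.0203,  0.1031]), array([ 0.6744, -0.0234,  0.0314]))}
```

View pics/t2.png

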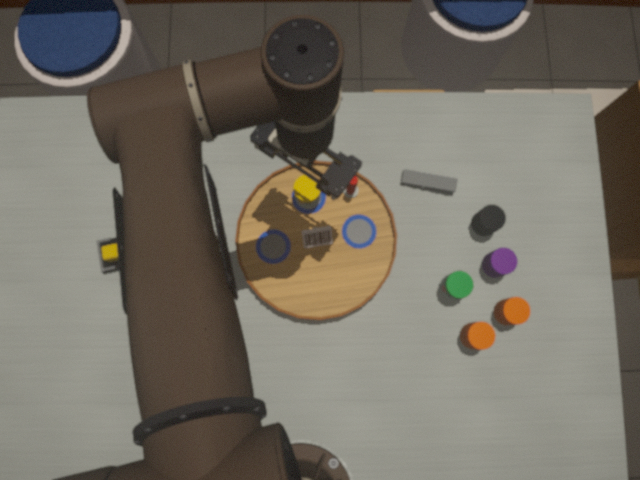

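The yellow jar stands on its pad, about 3 mm from the centre (top view 307,192). Next is green.

servo_tool(
  grip=[-1,-1,-1,-1,-1,-1,-1,-1,-1,-1],
  translation=[
    [0.0196,0.398,0.003],
    [0.0196,0.398,0.003],
    [0.0196,0.398,0.003],
    [0.0196,0.398,0.003],
    [0.0196,0.398,0.003],
    [0.0196,0.398,0.003],
    [0.0196,0.398,0.003],
    [0.0196,0.398,0.003],
    [0.0196,0.398,0.003],
    [0.0196,0.398,0.003],
  ],
  turn=[0,0,0,0,0,0,0,0,0,0],
)

```text
time_s: 8.05
tcp_pos: [0.4564, -0.3616, 0.1979]
eef_rot: [180.0, 0.1, -35.5]
contact_force: [-0.2, -0.5, -0.7]
gripper_width: 0.0875
```

servo_tool(
  grip=[-1,-1,-1],
  translation=[
    [0,0,0],
    [0,0,0],
    [0,0,0],
  ],
  turn=[0,0,0],
)

```text
time_s: 8.3
tcp_pos: [0.4592, -0.3591, 0.1982]
eef_rot: [180.0, 0.1, -35.4]
contact_force: [0.8, 0.3, -0.5]
gripper_width: 0.0872
```

```bash
python3 - <<'E'
from h import *
plan([.4605,-.359,.0345],-35.4)
p,d=capture("top");c=calibration("top");print(lids("t",p,d,c))
E
```

```text
tool [ 0.0013 -0.0009  0.1637] turn -0.001 t 8.3 j [-19.  12. -11.  -0. -67.  73.] [ 0.4591599  -0.35912066  0.19823262] [ 1.79987432e+02  9.15182097e-02 -3.54351428e+01]
{'green': (np.int64(258), array([ 0.4632, -0.3722,  0.0693]), array([ 0.4611, -0.3601,  0.0297]))}
```

servo_tool(
  grip=[-1,-1,-1,-1,-1,-1,-1],
  translation=[
    [0.001,0,0.03],
    [0.001,0,0.07],
    [0.001,0,0.11],
    [0.001,0,0.14],
    [0.001,0,0.158],
    [0.001,0,0.164],
    [0.001,0,0.164],
  ],
  turn=[0,0,0,0,0,0,0],
)

```text
time_s: 8.93
tcp_pos: [0.4599, -0.3587, 0.0335]
eef_rot: [179.9, 0.2, -35.3]
contact_force: [0.2, -0.3, 0.5]
gripper_width: 0.0878
```

servo_tool(
  grip=[0.6,0.6,0.6,0.6,0.6,0.6,0.6,0.6],
  translation=[
    [0,0,0],
    [0,0,0],
    [0,0,0],
    [0,0,0],
    [0,0,0],
    [0,0,0],
    [0,0,0],
    [0,0,0],
  ],
  turn=[0,0,0,0,0,0,0,0],
)

```text
time_s: 9.6
tcp_pos: [0.4611, -0.3602, 0.0363]
eef_rot: [-180.0, -0.1, -35.4]
contact_force: [0.4, 2.4, 6.3]
gripper_width: 0.0602
```

servo_tool(
  grip=[0.6,0.6,0.6,0.6,0.6,0.6,0.6,0.6],
  translation=[
    [0,0,-0.01],
    [0,0,-0.03],
    [0,0,-0.06],
    [0,0,-0.09],
    [0,0,-0.12],
    [0,0,-0.145],
    [0,0,-0.145],
    [0,0,-0.145],
  ],
  turn=[0,0,0,0,0,0,0,0],
)

```text
time_s: 10.27
tcp_pos: [0.4609, -0.3602, 0.1822]
eef_rot: [-179.9, -0.2, -35.4]
contact_force: [-0.3, 1.3, -1.7]
gripper_width: 0.06
```

```bash
python3 - <<'E'
from h import *
plan([.5559,.0561,.18],-35.4)
p,d=capture("side");cv2.imwrite("pics/s2.png",p)
E
```

```text
tool [-0.1638 -0.3943  0.0021] turn -0.0 t 10.2667 j [-19.  13. -12.  -0. -65.  73.] [ 0.4608912  -0.36019758  0.18219699] [-179.93850612   -0.18304133  -35.41190938]
```

View pics/s2.png

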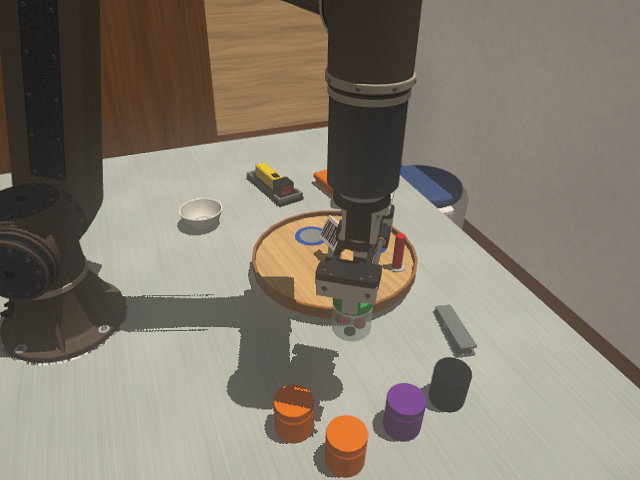

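servo_tool(
  grip=[0.6,0.6,0.6,0.6,0.6,0.6,0.6,0.6,0.6,0.6],
  translation=[
    [-0.008,-0.02,0],
    [-0.023,-0.057,0],
    [-0.038,-0.093,0],
    [-0.053,-0.129,0],
    [-0.068,-0.165,0],
    [-0.083,-0.201,0],
    [-0.098,-0.237,0],
    [-0.113,-0.273,0],
    [-0.128,-0.309,0],
    [-0.142,-0.342,0],
  ],
  turn=[0,0,0,0,0,0,0,0,0,0],
)

```text
time_s: 11.15
tcp_pos: [0.5417, 0.0031, 0.1787]
eef_rot: [179.9, 0.1, -35.4]
contact_force: [1.0, -0.7, -1.7]
gripper_width: 0.0601
```

servo_tool(
  grip=[0.6,0.6,0.6,0.6,0.6],
  translation=[
    [-0.012,-0.03,0],
    [-0.02,-0.049,0],
    [-0.022,-0.052,0],
    [-0.022,-0.052,0],
    [-0.022,-0.052,0],
  ],
  turn=[0,0,0,0,0],
)

```text
time_s: 11.57
tcp_pos: [0.5539, 0.0557, 0.1789]
eef_rot: [179.9, 0.1, -35.4]
contact_force: [-0.2, 0.8, -1.9]
gripper_width: 0.0602
```

```bash
python3 - <<'E'
from h import *
plan([.5559,.0561,.071],-35.4)
E
```

```text
tool [ 0.0016 -0.0017  0.1079] turn 0.0 t 11.5667 j [ 26.  10. -16.  -0. -64.  29.] [0.55388451 0.05573309 0.17894308] [ 1.79868080e+02  8.49746416e-02 -3.53752046e+01]
```

servo_tool(
  grip=[0.6,0.6,0.6,0.6,0.6,0.6,0.6,0.6,0.6,0.6],
  translation=[
    [0.001,-0.001,0.01],
    [0.001,-0.001,0.03],
    [0.001,-0.001,0.055],
    [0.001,-0.001,0.078],
    [0.001,-0.001,0.095],
    [0.001,-0.001,0.1],
    [0.001,-0.001,0.104],
    [0.001,-0.001,0.107],
    [0.001,-0.001,0.107],
    [0.001,-0.001,0.107],
  ],
  turn=[0,0,0,0,0,0,0,0,0,0],
)

```text
time_s: 12.4
tcp_pos: [0.5569, 0.0564, 0.0741]
eef_rot: [-179.9, -0.0, -35.4]
contact_force: [0.3, 0.6, -2.5]
gripper_width: 0.0601
```

servo_tool(
  grip=[0.2,0.0,-0.3,-0.6,-1,-1,-1,-1,-1],
  translation=[
    [0,0,0],
    [0,0,0],
    [0,0,0],
    [0,0,0],
    [0,0,0],
    [0,0,0],
    [0,0,0],
    [0,0,0],
    [0,0,0],
  ],
  turn=[0,0,0,0,0,0,0,0,0],
)

```text
time_s: 13.15
tcp_pos: [0.5564, 0.0565, 0.0733]
eef_rot: [-180.0, -0.0, -35.4]
contact_force: [0.8, 0.2, -0.1]
gripper_width: 0.0873
```

servo_tool(
  grip=[-1,-1,-1,-1,-1,-1,-1],
  translation=[
    [0,0,-0.02],
    [0,0,-0.05],
    [0,0,-0.08],
    [0,0,-0.11],
    [0,0,-0.14],
    [0,0,-0.14],
    [0,0,-0.14],
  ],
  turn=[0,0,0,0,0,0,0],
)

```text
time_s: 13.73
tcp_pos: [0.5573, 0.0569, 0.2153]
eef_rot: [-179.8, -0.1, -35.4]
contact_force: [-0.2, 0.3, -0.5]
gripper_width: 0.0879
```

```bash
python3 - <<'E'
from h import *
plan([.686,-.1235,.21],-35.4)
p,d=capture("side");c=calibration("side");cv2.imwrite("pics/s3.png",p);print(lids("side",p,d,c,(.06,.078)),lids("side",p,d,c,(.095,.11)))
p,d=capture("top");c=calibration("top");print(lids("t",p,d,c),lids("t",p,d,c,(.095,.11)))
E
```

```text
tool [0.2093 0.0725 0.0055] turn 0.0 t 13.7333 j [ 26.   9. -12.   0. -68.  29.] [0.55733898 0.05687965 0.21528856] [-1.79788980e+02 -1.27208347e-01 -3.53947723e+01]
{} {'yellow': (np.int64(399), array([ 0.6701, -0.0309,  0.1052]), array([ 0.6704, -0.0232,  0.0334])), 'green': (np.int64(340), array([0.5534, 0.0487, 0.105 ]), array([0.555 , 0.0551, 0.0321]))}
{} {'yellow': (np.int64(610), array([ 0.6738, -0.0243,  0.1031]), array([0.6313, 0.0212, 0.0944])), 'green': (np.int64(269), array([0.5512, 0.0627, 0.103 ]), array([0.5555, 0.0572, 0.0302]))}
```

View pics/s3.png

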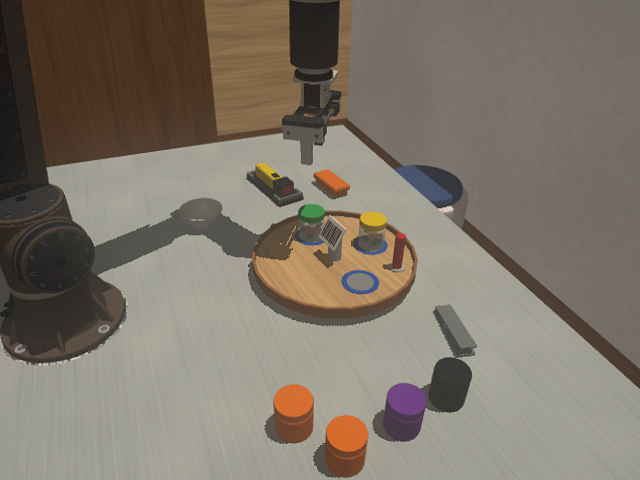

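Both jars stand on their pads: green lid at (312,213), yellow at (373,219), and the red post at (399,250). Next I'll take hold of the post.

servo_tool(
  grip=[-1,-1,-1,-1,-0.5,-0.5,-0.5,-0.5,-0.5,-0.5],
  translation=[
    [0.209,0.0725,0.005],
    [0.209,0.0725,0.005],
    [0.209,0.0725,0.005],
    [0.209,0.0725,0.005],
    [0.209,0.0725,0.005],
    [0.209,0.0725,0.005],
    [0.209,0.0725,0.005],
    [0.209,0.0725,0.005],
    [0.209,0.0725,0.005],
    [0.209,0.0725,0.005],
  ],
  turn=[0,0,0,0,0,0,0,0,0,0],
)

```text
time_s: 14.67
tcp_pos: [0.6841, -0.1227, 0.208]
eef_rot: [180.0, 0.0, -35.3]
contact_force: [-0.2, 0.0, 0.7]
gripper_width: 0.066
```

```bash
python3 - <<'E'
from h import *
plan([.686,-.124,.088],-35.4)
c=calibration("wrist");p,d=capture("wrist");cv2.imwrite("pics/w2.png",p)
P=cloud(c,d);hsv=cv2.cvtColor(p,cv2.COLOR_BGR2HSV);m=((hsv[...,0]<6)|(hsv[...,0]>174))&(hsv[...,1]>150)&(abs(P[...,2]-.119)<.006)
print(m.sum(),np.median(P[m],0) if m.any() else 0, proj(c,[.686,-.124,.119]))
E
```

```text
tool [ 2.4e-03 -1.0e-04  1.2e-01] turn 0.001 t 14.6667 j [  6.  22.   5.  -0. -73.  49.] [ 0.6840586  -0.1227395   0.20796393] [ 1.79984712e+02  3.24389856e-02 -3.53396261e+01]
451 [ 0.6874001  -0.12571169  0.11887372] [[321.28976164 228.777801  ]]
```

View pics/w2.png

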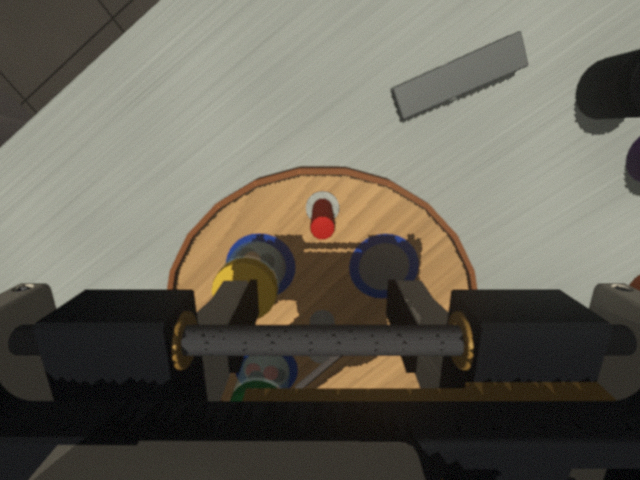

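The red post top is at (322,228), between the fingers' lines. Descending onto it.

servo_tool(
  grip=[-0.5,-0.5,-0.5,-0.5,-0.5,-0.5,-0.5],
  translation=[
    [0.004,0,0.02],
    [0.004,0,0.05],
    [0.004,0,0.08],
    [0.004,0,0.105],
    [0.004,0,0.119],
    [0.004,0,0.119],
    [0.004,0,0.119],
  ],
  turn=[0,0,0,0,0,0,0],
)

```text
time_s: 15.3
tcp_pos: [0.6876, -0.1253, 0.0894]
eef_rot: [180.0, 0.0, -35.3]
contact_force: [0.5, 0.2, 1.0]
gripper_width: 0.0653
```

servo_tool(
  grip=[0.8,0.8,0.8,0.8,0.8,0.8,0.8,0.8],
  translation=[
    [0,0,0],
    [0,0,0],
    [0,0,0],
    [0,0,0],
    [0,0,0],
    [0,0,0],
    [0,0,0],
    [0,0,0],
  ],
  turn=[0,0,0,0,0,0,0,0],
  newtons=10,
)

```text
time_s: 15.97
tcp_pos: [0.6879, -0.1261, 0.0892]
eef_rot: [180.0, 0.0, -35.4]
contact_force: [-0.2, 0.3, 0.5]
gripper_width: 0.0177
```

```bash
python3 - <<'E'
from h import *
s=r.get_state();print(s['tcp_pos'],s['contact_force'],s['gripper_width'])
C=np.array([.5729,-.0429]);a0=np.arctan2(*(s['tcp_pos'][:2]-C)[::-1]);R0=np.linalg.norm(s['tcp_pos'][:2]-C);print(np.degrees(a0),R0)
for i in range(0,19):
    th=np.radians(5*i); a=a0-th
    dw=np.r_[C+R0*np.array([np.cos(a),np.sin(a)]),0]-np.r_[s['tcp_pos'][:2],0]
    print(5*i,np.round(totool(dw),3),round(th,3))
E
```

```text
[ 0.68786964 -0.12606283  0.089225  ] [-0.16408948  0.3182799   0.52912555] 0.017652742815840106
-35.87994843032194 0.14189459007790342
0 [0. 0. 0.] 0.0
5 [-0.001  0.012  0.   ] 0.087
10 [-0.002  0.025  0.   ] 0.175
15 [-0.005  0.037  0.   ] 0.262
20 [-0.009  0.048  0.   ] 0.349
25 [-0.014  0.06   0.   ] 0.436
30 [-0.02   0.071  0.   ] 0.524
35 [-0.026  0.081  0.   ] 0.611
40 [-0.034  0.091  0.   ] 0.698
45 [-0.042  0.1    0.   ] 0.785
50 [-0.052  0.108  0.   ] 0.873
55 [-0.061  0.116  0.   ] 0.96
60 [-0.072  0.122  0.   ] 1.047
65 [-0.083  0.128  0.   ] 1.134
70 [-0.094  0.133  0.   ] 1.222
75 [-0.106  0.136  0.   ] 1.309
80 [-0.118  0.139  0.   ] 1.396
85 [-0.131  0.14   0.   ] 1.484
90 [-0.143  0.141  0.   ] 1.571
```

servo_tool(
  grip=[0.8,0.8,0.8,0.8,0.8,0.8,0.8,0.8,0.8,0.8],
  translation=[
    [0,0,0],
    [0,0.004,0],
    [-0.001,0.012,0],
    [-0.0015,0.019,0],
    [-0.002,0.025,0],
    [-0.0035,0.031,0],
    [-0.005,0.037,0],
    [-0.007,0.043,0],
    [-0.009,0.048,0],
    [-0.009,0.048,0],
  ],
  turn=[0,0.03,0.087,0.13,0.175,0.218,0.262,0.305,0.349,0.349],
)

```text
time_s: 16.8
tcp_pos: [0.652, -0.1604, 0.0892]
eef_rot: [180.0, 0.0, -55.5]
contact_force: [-0.6, -0.1, -0.3]
gripper_width: 0.0085
```

```bash
python3 - <<'E'
from h import *
s=r.get_state();print(s['tcp_pos'],s['contact_force'],s['gripper_width'])
p,d=capture("side");cv2.imwrite("pics/s4.png",p)
E
```

```text
[ 0.65201609 -0.16043344  0.08924389] [-0.56866261 -0.07986979 -0.25000278] 0.008509107305450701
```

View pics/s4.png

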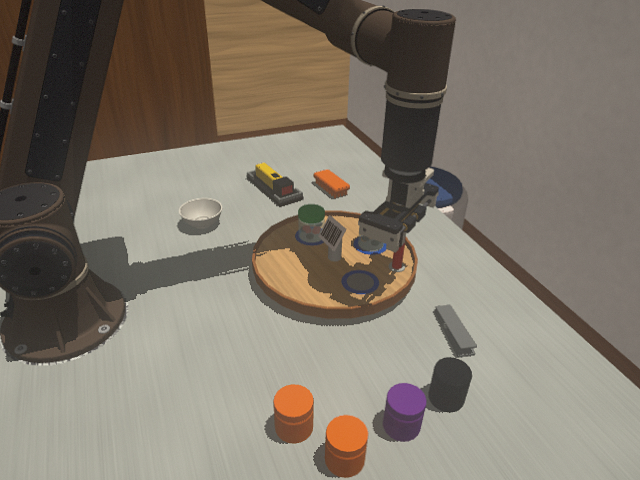

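```bash
python3 - <<'E'
from h import *
c=calibration("side")
print(proj(c,[[.652,-.1604,.0892],[.687,-.1255,.119],[.687,-.1255,.034],[.652,-.1604,.155],[.6879,-.1261,.0892]]))
p,d=capture("side");cv2.imwrite("pics/s5.png",cv2.resize(p[170:330,240:460],None,fx=3.5,fy=3.5))
p,d=capture("wrist");cv2.imwrite("pics/w5.png",p)
E
```

```text
[[393.30414938 259.74714268]
 [401.34221298 235.57496188]
 [396.9959116  267.48049535]
 [396.72131249 233.3150313 ]
 [400.28277469 247.15933066]]
```

View pics/s5.png

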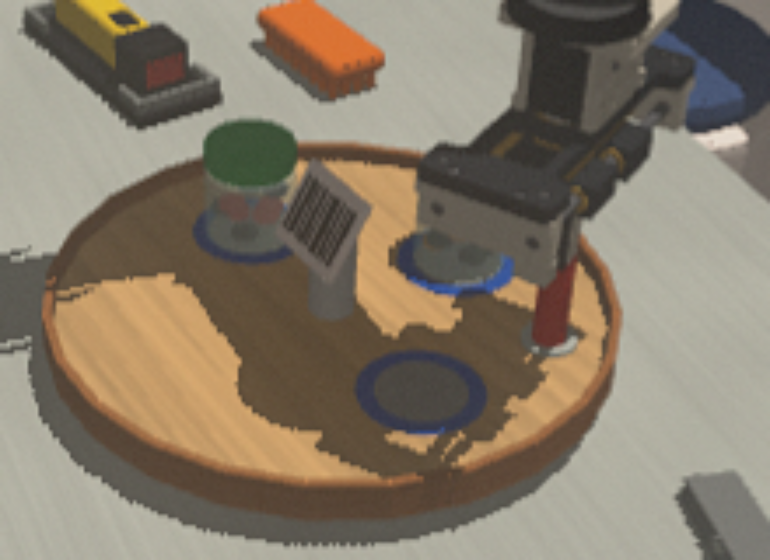

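View pics/w5.png

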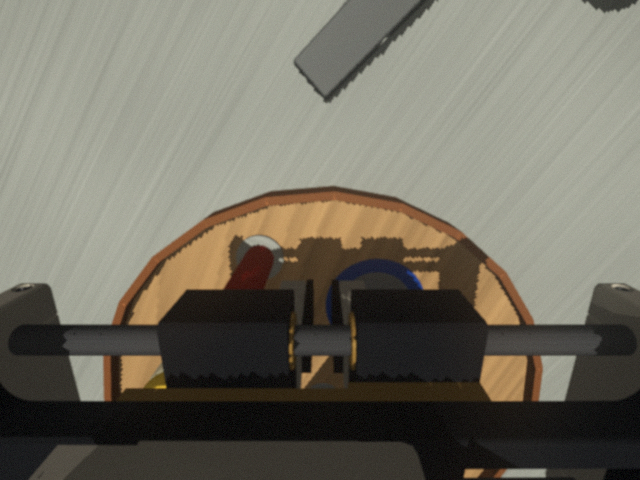

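```bash
python3 - <<'E'
from h import *
s=r.get_state();print(s['tcp_pos'],s['eef_rot'],s['time_s'])
p,d=capture("side");c=calibration("side");P=cloud(c,d)
for v in range(205,262,3):
    q=P[v,350:415]; print(v,[f"{a[0]:.3f},{a[1]:.3f},{a[2]:.3f}" for a in q[20:56:7]])
cw=calibration("wrist");print("tcp in wrist",proj(cw,s['tcp_pos']),proj(cw,s['tcp_pos']+[0,0,.019]))
V=cw['view'];print("wrist cam at",-V[:3,:3].T@V[:3,3])
E
```

```text
[ 0.65304283 -0.15987284  0.08927234] [-1.79992270e+02 -9.08098882e-03 -5.53088595e+01] 16.95
205 ['0.779,0.183,0.002', '0.796,0.176,0.003', '0.614,-0.163,0.230', '0.629,-0.163,0.227', '0.638,-0.175,0.231', '0.651,-0.178,0.230']
208 ['0.772,0.169,0.002', '0.594,-0.173,0.233', '0.615,-0.164,0.223', '0.637,-0.153,0.212', '0.636,-0.178,0.227', '0.645,-0.188,0.231']
211 ['0.578,-0.176,0.231', '0.591,-0.180,0.231', '0.613,-0.168,0.219', '0.632,-0.162,0.212', '0.641,-0.172,0.216', '0.639,-0.198,0.231']
214 ['0.574,-0.185,0.231', '0.587,-0.188,0.230', '0.613,-0.168,0.213', '0.627,-0.171,0.212', '0.638,-0.178,0.213', '0.638,-0.200,0.226']
217 ['0.570,-0.193,0.230', '0.581,-0.199,0.231', '0.593,-0.203,0.231', '0.604,-0.208,0.232', '0.617,-0.212,0.231', '0.645,-0.191,0.213']
220 ['0.566,-0.201,0.229', '0.575,-0.209,0.232', '0.588,-0.213,0.232', '0.600,-0.216,0.231', '0.612,-0.219,0.230', '0.641,-0.199,0.212']
223 ['0.566,-0.202,0.224', '0.573,-0.214,0.230', '0.584,-0.220,0.231', '0.594,-0.226,0.232', '0.607,-0.230,0.231', '0.637,-0.206,0.210']
226 ['0.567,-0.201,0.217', '0.574,-0.214,0.223', '
[... 1017 characters left out ...]
.132', '0.742,-0.065,0.035']
250 ['0.659,-0.049,0.037', '0.673,-0.056,0.038', '0.690,-0.058,0.035', '0.705,-0.065,0.036', '0.680,-0.131,0.087', '0.736,-0.076,0.035']
253 ['0.655,-0.057,0.035', '0.669,-0.064,0.036', '0.685,-0.069,0.035', '0.700,-0.074,0.035', '0.680,-0.132,0.080', '0.730,-0.086,0.036']
256 ['0.650,-0.067,0.035', '0.664,-0.074,0.036', '0.679,-0.079,0.036', '0.693,-0.087,0.037', '0.681,-0.133,0.072', '0.723,-0.097,0.036']
259 ['0.644,-0.078,0.035', '0.659,-0.084,0.036', '0.671,-0.093,0.039', '0.689,-0.095,0.035', '0.682,-0.132,0.063', '0.720,-0.104,0.034']
tcp in wrist [[321.70525733 272.88448381]] [[321.69841925 286.53628553]]
wrist cam at [ 0.69919748 -0.22677408  0.27924776]
```

```bash
python3 - <<'E'
from h import *
s=r.get_state();print(s['tcp_pos'],s['joints'],s['time_s'])
c=calibration("wrist");p,d=capture("wrist");P=cloud(c,d)
print("table",P[120,100],P[50,550],"disc",P[230,400],P[250,480])
for v in range(240,330,8): print(v,[tuple(np.round(P[v,u],3)) for u in (290,300,308,320,335,345)])
E
```

```text
[ 0.65308869 -0.15980721  0.08923172] [ 2.82719563e+00  2.47193954e+01 -7.37422222e+00  4.21716783e-03
 -5.78956195e+01  3.18568254e+01] 17.0
table [ 8.46253764e-01 -1.36098114e-01 -4.43447914e-04] [ 5.93739381e-01 -3.69978559e-01 -4.43065046e-04] disc [ 0.61143853 -0.20242335  0.03494257] [ 0.55754908 -0.2247346   0.04505692]
240 [(np.float64(0.675), np.float64(-0.149), np.float64(0.034)), (np.float64(0.668), np.float64(-0.153), np.float64(0.035)), (np.float64(0.663), np.float64(-0.157), np.float64(0.034)), (np.float64(0.656), np.float64(-0.162), np.float64(0.033)), (np.float64(0.647), np.float64(-0.168), np.float64(0.034)), (np.float64(0.64), np.float64(-0.173), np.float64(0.034))]
248 [(np.float64(0.671), np.float64(-0.144), np.float64(0.035)), (np.float64(0.665), np.float64(-0.148), np.float64(0.033)), (np.float64(0.66), np.float64(-0.151), np.float64(0.034)), (np.float64(0.652), np.float64(-0.156), np.float64(0.034)), (np.float64(0.643), np.float64(-0.163), np.float64(0.034)), (np.float64(0.637), np.float64(-0.168), np.float64(0.035))]
256 [(np.float64(0.668), np.float64(-0.138)
[... 2889 characters left out ...]
float64(-0.186), np.float64(0.204)), (np.float64(0.666), np.float64(-0.165), np.float64(0.162)), (np.float64(0.664), np.float64(-0.166), np.float64(0.161)), (np.float64(0.617), np.float64(-0.105), np.float64(0.034)), (np.float64(0.655), np.float64(-0.171), np.float64(0.161)), (np.float64(0.653), np.float64(-0.175), np.float64(0.164))]
328 [(np.float64(0.679), np.float64(-0.184), np.float64(0.205)), (np.float64(0.676), np.float64(-0.183), np.float64(0.202)), (np.float64(0.674), np.float64(-0.184), np.float64(0.201)), (np.float64(0.672), np.float64(-0.187), np.float64(0.202)), (np.float64(0.668), np.float64(-0.188), np.float64(0.201)), (np.float64(0.666), np.float64(-0.19), np.float64(0.202))]
```

```bash
python3 - <<'E'
from h import *
c=calibration("side")
print("s3 tcp",proj(c,[[.5573,.0569,.2153],[.5573,.0569,.25],[.5573,.0569,.2813]]))
y=np.array([np.sin(np.radians(-35.4)),-np.cos(np.radians(-35.4)),0])
print("fingers",proj(c,[np.array([.5573,.0569,.2153])+s*.054*y for s in(1,-1)]))
print("s1 tcp",proj(c,[[.579,-.3149,.1817],[.579,-.3149,.216],[.579,-.3149,.146]]))
a=cv2.imread("pics/s3.png")[60:180,260:360];b=cv2.imread("pics/s1.png")[200:320,360:460]
cv2.imwrite("pics/cmp.png",cv2.resize(np.hstack([a,b]),None,fx=4,fy=4,interpolation=cv2.INTER_CUBIC))
E
```

```text
s3 tcp [[312.85429633 166.80607028]
 [313.03375251 152.18729553]
 [313.20179769 138.5443388 ]]
fingers [[306.63567131 177.96883686]
 [318.60187765 156.49345294]]
s1 tcp [[405.33530997 276.71030852]
 [407.79059134 260.43634595]
 [402.89206856 292.85038171]]
```

View pics/cmp.png

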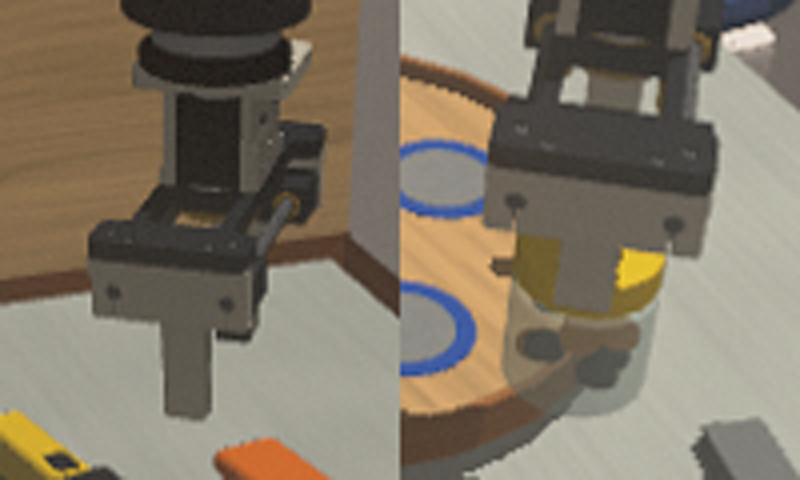

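The wrist and side depth both put the real fingertips at z≈0.12–0.13 when the reported TCP is 0.089. The fingers end about 31–35 mm above the stated TCP, so they closed just over the post top. Nothing was moved. I'll go back and descend about 30 mm lower.

servo_tool(
  grip=[0,-0.5,-0.5,-0.5,-0.5,-0.5],
  translation=[
    [0,0,-0.04],
    [0,0,-0.04],
    [0,0,-0.04],
    [0,0,-0.04],
    [0,0,-0.04],
    [0,0,-0.04],
  ],
  turn=[0,0,-0.1,-0.2,-0.3,-0.349],
)

```text
time_s: 17.55
tcp_pos: [0.6533, -0.1597, 0.1296]
eef_rot: [-180.0, -0.0, -35.0]
contact_force: [-0.0, 0.5, -0.2]
gripper_width: 0.043
```

servo_tool(
  grip=[-0.5,-0.5],
  translation=[
    [0,0,0],
    [0,0,0],
  ],
  turn=[0,0],
)

```text
time_s: 17.72
tcp_pos: [0.6531, -0.1598, 0.1294]
eef_rot: [-180.0, -0.0, -35.5]
contact_force: [-0.1, -0.7, 0.3]
gripper_width: 0.0568
```

```bash
python3 - <<'E'
from h import *
plan([.687,-.1255,.13],-35.4)
c=calibration("wrist");p,d=capture("wrist");P=cloud(c,d);cv2.imwrite("pics/w6.png",p)
hsv=cv2.cvtColor(p,cv2.COLOR_BGR2HSV);m=((hsv[...,0]<6)|(hsv[...,0]>174))&(hsv[...,1]>150)&(abs(P[...,2]-.119)<.006)
print(m.sum(),np.median(P[m],0) if m.any() else 0)
E
```

```text
tool [ 0.0077 -0.0476 -0.0006] turn -0.001 t 17.7167 j [  3.  23.  -5.   0. -62.  52.] [ 0.65314606 -0.15978871  0.12940188] [-1.79985525e+02 -2.71581806e-02 -3.54656427e+01]
842 [ 0.68719642 -0.12650549  0.11873527]
```

servo_tool(
  grip=[-0.5,-0.5,-0.5,-0.5,-0.5,-0.5,-0.5,-0.5],
  translation=[
    [0.008,-0.025,0],
    [0.008,-0.047,0],
    [0.008,-0.047,0],
    [0.008,-0.047,0],
    [0.008,-0.047,0.03],
    [0.008,-0.047,0.055],
    [0.008,-0.047,0.07],
    [0.008,-0.047,0.07],
  ],
  turn=[0,0,0,0,0,0,0,0],
)

```text
time_s: 18.43
tcp_pos: [0.6833, -0.1266, 0.0551]
eef_rot: [179.8, 0.3, -35.5]
contact_force: [-1.5, -0.2, -0.9]
gripper_width: 0.0658
```

servo_tool(
  grip=[0.8,0.8,0.8,0.8,0.8,0.8,0.8,0.8],
  translation=[
    [0,0,0],
    [0,0,0],
    [0,0,0],
    [0,0,0],
    [0,0,0],
    [0,0,0],
    [0,0,0],
    [0,0,0],
  ],
  turn=[0,0,0,0,0,0,0,0],
  newtons=10,
)

```text
time_s: 19.1
tcp_pos: [0.6867, -0.1263, 0.0596]
eef_rot: [-180.0, -0.0, -35.4]
contact_force: [0.2, -0.6, 2.1]
gripper_width: 0.0218
```

servo_tool(
  grip=[0.8,0.8,0.8,0.8,0.8,0.8],
  translation=[
    [0,0,0],
    [0,0,0],
    [0,0,0],
    [0,0,0],
    [0,0,0],
    [0,0,0],
  ],
  turn=[0,0,0,0,0,0],
)

```text
time_s: 19.6
tcp_pos: [0.6867, -0.1263, 0.0596]
eef_rot: [-180.0, -0.0, -35.4]
contact_force: [-1.1, 0.3, 4.6]
gripper_width: 0.022
```

servo_tool(
  grip=[0.8,0.8,0.8,0.8,0.8,0.8,0.8,0.8,0.8,0.8],
  translation=[
    [0,0.003,0],
    [-0.0003,0.009,0],
    [-0.001,0.0165,0],
    [-0.002,0.024,0],
    [-0.0035,0.0312,0],
    [-0.0052,0.038,0],
    [-0.0076,0.0456,0],
    [-0.0104,0.053,0],
    [-0.0145,0.062,0],
    [-0.0188,0.0703,0],
  ],
  turn=[0.021,0.064,0.118,0.172,0.224,0.274,0.33,0.386,0.456,0.5236],
)

```text
time_s: 20.43
tcp_pos: [0.6307, -0.172, 0.0595]
eef_rot: [-179.9, 0.0, -65.6]
contact_force: [-1.4, 6.0, 5.5]
gripper_width: 0.0215
```

```bash
python3 - <<'E'
from h import *
s=r.get_state();print(s['tcp_pos'],s['contact_force'],s['gripper_width'],s['eef_rot'])
v=s['tcp_pos'][:2]-[.5729,-.0429];print(np.degrees(np.arctan2(v[1],v[0])),np.hypot(*v))
p,d=capture("side");c=calibration("side");cv2.imwrite("pics/s7.png",p);print(lids("s",p,d,c,(.095,.11)))
E
```

```text
[ 0.63070342 -0.17201445  0.05952827] [-1.35653604  5.95079339  5.48097169] 0.021490776688777073 [-1.79923786e+02  1.19699813e-02 -6.55573932e+01]
-65.88235310104851 0.14146298573331334
{'green': (np.int64(305), array([0.6065, 0.0447, 0.1051]), array([0.6062, 0.0515, 0.0315]))}
```

View pics/s7.png

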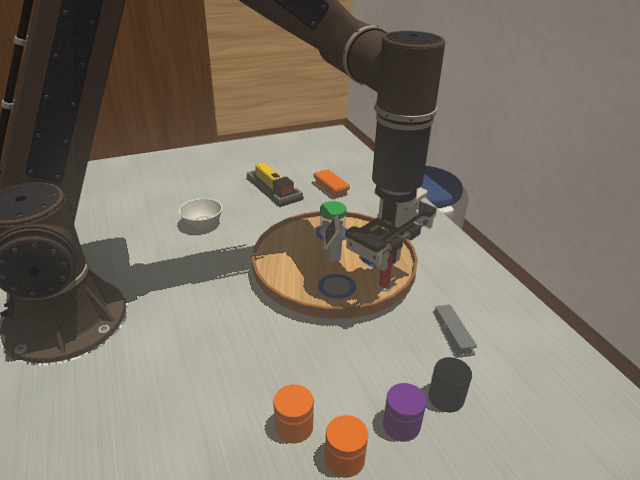

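The carousel is turning with the post gripped at (387,262), and the green jar is riding along at (333,213). I'll continue.

servo_tool(
  grip=[0.8,0.8,0.8,0.8,0.8,0.8,0.8,0.8,0.8,0.8],
  translation=[
    [-0.0001,0.005,0],
    [-0.0005,0.012,0],
    [-0.0015,0.0205,0],
    [-0.0029,0.0284,0],
    [-0.0046,0.0357,0],
    [-0.0067,0.0429,0],
    [-0.0092,0.05,0],
    [-0.012,0.057,0],
    [-0.0153,0.0638,0],
    [-0.0188,0.0703,0],
  ],
  turn=[0.036,0.085,0.146,0.204,0.257,0.31,0.364,0.418,0.471,0.5236],
)

```text
time_s: 21.32
tcp_pos: [0.5587, -0.1841, 0.0595]
eef_rot: [-180.0, 0.1, -95.5]
contact_force: [-1.0, 6.2, 6.0]
gripper_width: 0.0215
```

servo_tool(
  grip=[0.8,0.8,0.8,0.8,0.8,0.8,0.8,0.8,0.8,0.8],
  translation=[
    [-0.0001,0.005,0],
    [-0.0005,0.012,0],
    [-0.0015,0.0205,0],
    [-0.0029,0.0284,0],
    [-0.0046,0.0357,0],
    [-0.0067,0.0429,0],
    [-0.0092,0.05,0],
    [-0.012,0.057,0],
    [-0.0153,0.0638,0],
    [-0.0188,0.0703,0],
  ],
  turn=[0.036,0.085,0.146,0.204,0.257,0.31,0.364,0.418,0.471,0.5236],
)

```text
time_s: 22.15
tcp_pos: [0.4909, -0.1591, 0.0595]
eef_rot: [-179.9, 0.1, -125.5]
contact_force: [0.9, 1.6, 5.4]
gripper_width: 0.0215
```

```bash
python3 - <<'E'
from h import *
s=r.get_state();print(s['tcp_pos'],s['contact_force'],s['gripper_width'],s['eef_rot'])
v=s['tcp_pos'][:2]-[.5729,-.0429];print(np.degrees(np.arctan2(v[1],v[0])),np.hypot(*v))
p,d=capture("side");c=calibration("side");cv2.imwrite("pics/s8.png",p);print(lids("s",p,d,c,(.095,.11)))
p,d=capture("top");c=calibration("top");cv2.imwrite("pics/t8.png",p);print(lids("s",p,d,c,(.095,.11)))
E
```

```text
[ 0.49087551 -0.15913956  0.05951693] [0.91732059 1.6223519  5.42745808] 0.021503298870423973 [-1.79940163e+02  5.48810895e-02 -1.25529731e+02]
-125.20872155153324 0.14226613842083322
{'yellow': (np.int64(309), array([ 0.5908, -0.1586,  0.1047]), array([ 0.5917, -0.146 ,  0.0315])), 'green': (np.int64(319), array([ 0.6721, -0.028 ,  0.1054]), array([ 0.6707, -0.027 ,  0.031 ]))}
{'green': (np.int64(587), array([ 0.6715, -0.0264,  0.1032]), array([ 0.673 , -0.0262,  0.0306]))}
```

View pics/s8.png

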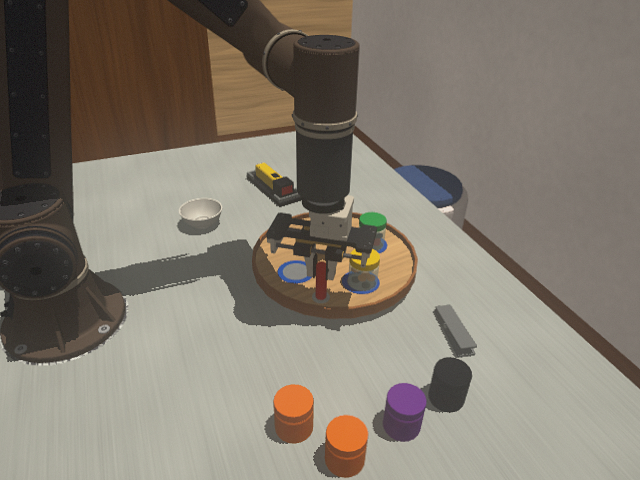

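It has turned a quarter, with the post at (321,280), green at (373,222) and yellow at (363,262). Letting go and rising.

servo_tool(
  grip=[0.3,0,-0.3,-0.4,-0.4,-0.4],
  translation=[
    [0,0,0],
    [0,0,0],
    [0,0,0],
    [0,0,0],
    [0,0,0],
    [0,0,0],
  ],
  turn=[0,0,0,0,0,0],
)

```text
time_s: 22.75
tcp_pos: [0.4904, -0.1597, 0.059]
eef_rot: [180.0, -0.0, -125.4]
contact_force: [-0.0, -0.1, -0.3]
gripper_width: 0.0562
```

servo_tool(
  grip=[-0.4,-0.4,-0.4,-0.4,-0.4,-0.4,-0.4,-0.4,-0.4,-0.4],
  translation=[
    [0,0,-0.02],
    [0,0,-0.05],
    [0,0,-0.08],
    [0,0,-0.11],
    [0,0,-0.14],
    [0,0,-0.16],
    [0,0,-0.16],
    [0,0,-0.16],
    [0,0,-0.16],
    [0,0,-0.16],
  ],
  turn=[0,0,0,0,0,0,0,0,0,0],
)

```text
time_s: 23.58
tcp_pos: [0.4897, -0.1595, 0.218]
eef_rot: [179.9, -0.1, -125.4]
contact_force: [-0.4, 0.7, -0.4]
gripper_width: 0.061
```

```bash
python3 - <<'E'
from h import *
s=r.get_state();print(s['tcp_pos'],s['gripper_width'],s['eef_rot'],s['joints'].round(0))
p,d=capture("side");c=calibration("side");cv2.imwrite("pics/s9.png",p);print(lids("s",p,d,c,(.095,.11)))
for b in blob(p,c,(105,100,60),(125,255,255),.034): print(b)
p,d=capture("top");c=calibration("top");cv2.imwrite("pics/t9.png",p);print(lids("s",p,d,c,(.095,.11)))
for b in blob(p,c,(105,100,60),(125,255,255),.034): print(b)
E
```

```text
[ 0.48971873 -0.1594543   0.2179754 ] 0.06098346145966633 [ 1.79893226e+02 -6.21709953e-02 -1.25406471e+02] [  4.   5. -17.  -0. -69. -39.]
{'yellow': (np.int64(531), array([ 0.5896, -0.1501,  0.1051]), array([ 0.591 , -0.1445,  0.0319])), 'green': (np.int64(379), array([ 0.6687, -0.0322,  0.1053]), array([ 0.6698, -0.0259,  0.0318]))}
(np.int32(264), array([295.1, 272. ]), array([ 0.4719, -0.0614,  0.034 ]), array([278, 261,  36,  22], dtype=int32))
(np.int32(73), array([367.2, 289.3]), array([ 0.5922, -0.1687,  0.034 ]), array([352, 280,  27,  14], dtype=int32))
{'green': (np.int64(43), array([ 0.6961, -0.0335,  0.1034]), array([ 0.6959, -0.0313,  0.016 ]))}
(np.int32(1548), array([483.5,  11.1]), array([ 1.1548, -0.4747,  0.034 ]), array([441,   1,  84,  25], dtype=int32))
(np.int32(4874), array([66.9, 38.1]), array([1.0877, 0.5696, 0.034 ]), array([ 19,  10, 100,  62], dtype=int32))
(np.int32(320), array([323.3, 281.2]), array([ 0.4749, -0.0586,  0.034 ]), array([308, 265,  34,  34], dtype=int32))
```

View pics/s9.png

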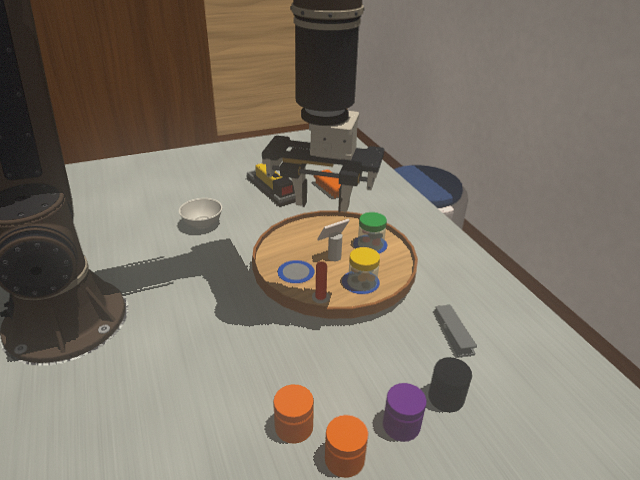

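View pics/t9.png

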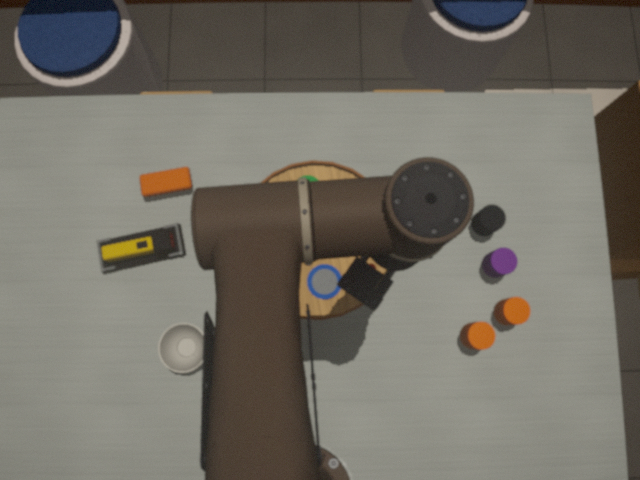

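Everything stands as wanted: the front pad centre (323,281 in the top view) gives a turn of about 90.5°. Before the scanner grasp I'll measure the real fingertip length more exactly.

```bash
python3 - <<'E'
from h import *
from scipy.spatial.transform import Rotation as R
s=r.get_state();Rm=R.from_euler('xyz',s['eef_rot'],degrees=True).as_matrix()
for n in("wrist","side"):
    c=calibration(n);p,d=capture(n);P=cloud(c,d);T=(P-s['tcp_pos'])@Rm
    m=(abs(T[...,0])<.03)&(abs(T[...,1])<.075)&(T[...,2]>-.12)&(T[...,2]<.03)
    q=T[m];print(n,m.sum());h=np.histogram(q[:,2],np.arange(-.12,.031,.01));print(h[0])
    for lo in np.arange(-.07,0,.008):
        k=q[(q[:,2]>lo)&(q[:,2]<lo+.008)]
        if len(k): print(round(lo,3),len(k),"x",k[:,0].min().round(3),k[:,0].max().round(3),"|y|",np.abs(k[:,1]).min().round(3),np.abs(k[:,1]).max().round(3))
plan([.5586,.3628,.2],-78)
E
```

```text
wrist 12698
[5386 1037  843  555 1185 1137 1088  939  528    0    0    0    0    0
    0]
-0.07 937 x -0.009 0.013 |y| 0.03 0.049
-0.062 769 x -0.001 0.013 |y| 0.03 0.049
-0.054 895 x -0.007 0.013 |y| 0.03 0.047
-0.046 751 x -0.009 0.013 |y| 0.03 0.047
-0.038 340 x -0.009 0.012 |y| 0.03 0.046
side 815
[115  34  23 112 146 115 117 108  45   0   0   0   0   0   0]
-0.07 93 x -0.007 0.013 |y| 0.031 0.049
-0.062 87 x -0.008 0.014 |y| 0.031 0.047
-0.054 96 x -0.008 0.014 |y| 0.031 0.046
-0.046 80 x -0.011 0.013 |y| 0.031 0.046
-0.038 29 x -0.012 0.013 |y| 0.031 0.046
tool [-0.4654  0.2468  0.0182] turn -0.827 t 23.7833 j [  4.   5. -17.  -0. -69. -39.] [ 0.49014508 -0.15953914  0.21840187] [ 1.79929073e+02 -5.65436789e-02 -1.25399197e+02]
```

```bash
python3 - <<'E'
from h import *
c=calibration("side")
y=np.array([np.sin(np.radians(-35.4)),-np.cos(np.radians(-35.4)),0])
for nm,t,w in(("s1",[.579,-.3149,.1817],.046),("s2",[.4609,-.3602,.1822],.046),("s3",[.5573,.0569,.2153],.06)):
    for off in(0,.015,.034): print(nm,off,proj(c,[np.array(t)+sg*w*y+[0,0,off] for sg in(1,-1)]).round(1).tolist())
E
```

```text
s1 0 [[402.6, 294.1], [407.8, 260.8]]
s1 0.015 [[403.7, 286.9], [408.9, 253.9]]
s1 0.034 [[405.1, 277.7], [410.2, 245.0]]
s2 0 [[347.7, 331.6], [358.4, 292.0]]
s2 0.015 [[348.2, 324.2], [359.0, 284.8]]
s2 0.034 [[348.9, 314.6], [359.7, 275.5]]
s3 0 [[305.9, 179.3], [319.2, 155.4]]
s3 0.015 [[305.9, 172.8], [319.3, 149.3]]
s3 0.034 [[306.0, 164.5], [319.5, 141.5]]
```

servo_tool(
  grip=[-0.6,-1,-1,-1,-1,-1,-1,-1,-1,-1],
  translation=[
    [-0.465,0.247,0],
    [-0.465,0.247,0],
    [-0.465,0.247,0],
    [-0.465,0.247,0],
    [-0.465,0.247,0],
    [-0.465,0.247,0],
    [-0.465,0.247,0],
    [-0.465,0.247,0],
    [-0.465,0.247,0],
    [-0.465,0.247,0],
  ],
  turn=[-0.1,-0.2,-0.3,-0.4,-0.5,-0.6,-0.7,-0.8,-0.827,-0.827],
)

```text
time_s: 24.62
tcp_pos: [0.5441, 0.2558, 0.2189]
eef_rot: [180.0, -0.0, -77.9]
contact_force: [1.3, -1.4, 0.4]
gripper_width: 0.0871
```

```bash
python3 - <<'E'
from h import *
plan([.5586,.3628,.2],-78)
p,d=capture("top");c=calibration("top");print(lids("s",p,d,c,(.095,.11)))
p,d=capture("wrist");cv2.imwrite("pics/w10.png",p)
E
```

```text
tool [-0.1016 -0.0367  0.0189] turn 0.002 t 24.6167 j [ 44.  13.  -7.   0. -70. -32.] [0.54407853 0.25578716 0.21891568] [ 1.79985278e+02 -1.43957496e-02 -7.78693303e+01]
{'yellow': (np.int64(638), array([ 0.5934, -0.144 ,  0.1031]), array([ 0.635 , -0.0857,  0.1025])), 'green': (np.int64(587), array([ 0.6716, -0.0246,  0.1031]), array([ 0.6722, -0.0248,  0.0309]))}
```

View pics/w10.png

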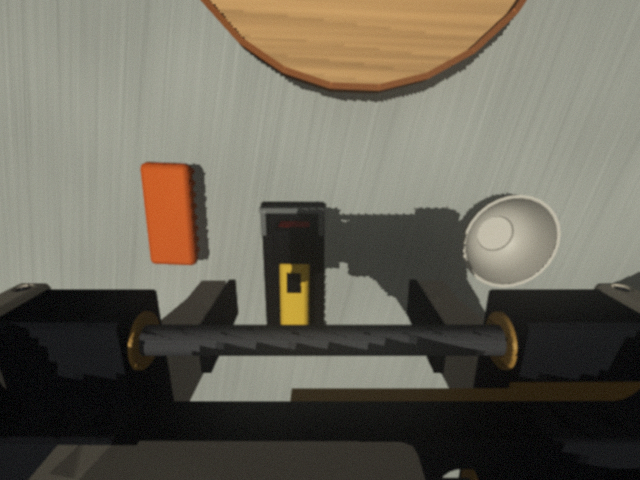

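```bash
python3 - <<'E'
from h import *
c=calibration("wrist");p,d=capture("wrist");P=cloud(c,d);hsv=cv2.cvtColor(p,cv2.COLOR_BGR2HSV)
m=(cv2.inRange(hsv,(18,120,60),(36,255,255))>0)&(abs(P[...,2]-.05)<.006);m[330:]=0
q=P[m];print(m.sum(),np.median(q,0));R=cv2.minAreaRect((q[:,:2]*1000).astype(np.float32));print(R)
mm=(abs(P[...,2]-.054)<.005)&(P[...,1]<.36)&(P[...,1]>.25)&(abs(P[...,0]-.57)<.05);q=P[mm];print("head",mm.sum(),cv2.minAreaRect((q[:,:2]*1000).astype(np.float32)))
E
```

```text
1437 [0.55561557 0.36783798 0.04944664]
((556.8890991210938, 364.11712646484375), (33.843955993652344, 80.67481994628906), 11.277129173278809)
head 2024 ((564.9564208984375, 323.82135009765625), (45.37855529785156, 77.39873504638672), 11.585110664367676)
```

servo_tool(
  grip=[-1,-1,-1,-1,-1,-1,-1,-1,-1,-1],
  translation=[
    [-0.04,-0.014,0],
    [-0.08,-0.028,0],
    [-0.1026,-0.0355,0],
    [-0.1026,-0.0355,0.02],
    [-0.1026,-0.0355,0.06],
    [-0.1026,-0.0355,0.1],
    [-0.1026,-0.0355,0.14],
    [-0.1026,-0.0355,0.16],
    [-0.1026,-0.0355,0.16],
    [-0.1026,-0.0355,0.16],
  ],
  turn=[0.01,0.01,0.01,0.01,0.01,0.01,0.01,0.01,0.01,0.01],
)

```text
time_s: 25.6
tcp_pos: [0.5577, 0.3602, 0.0586]
eef_rot: [179.9, -0.1, -78.6]
contact_force: [0.6, -0.7, 1.0]
gripper_width: 0.0875
```

```bash
python3 - <<'E'
from h import *
plan([.557,.3635,-.014],-78.5)
p,d=capture("side");cv2.imwrite("pics/s11.png",cv2.resize(p[90:260,170:410],None,fx=3.2,fy=3.2))
p,d=capture("wrist");cv2.imwrite("pics/w11.png",p)
E
```

```text
tool [-0.0036 -0.0001  0.0726] turn -0.002 t 25.6 j [ 50.  26. -10.   0. -54. -38.] [0.55767673 0.36015141 0.05855815] [ 1.79896418e+02 -1.12600142e-01 -7.86111275e+01]
```

View pics/s11.png

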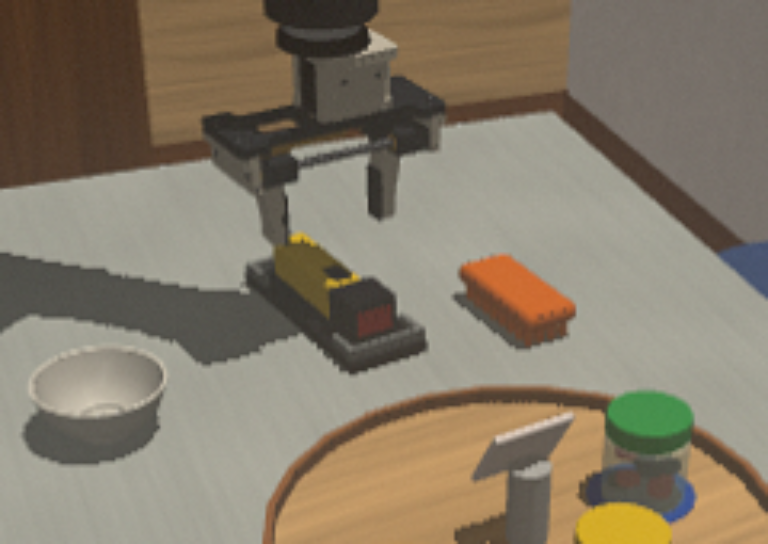

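View pics/w11.png

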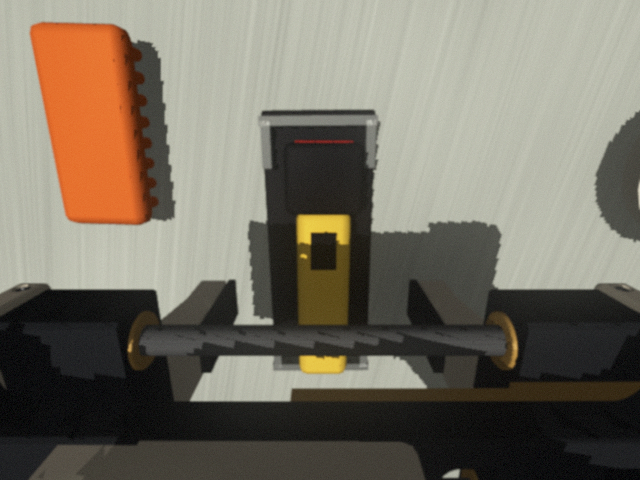

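The fingers straddle the scanner's grip, centred at column 323. Lowering and gripping.

servo_tool(
  grip=[-1,-1,-1,-1,-1,-1,-1,-1],
  translation=[
    [-0.003,0,0.02],
    [-0.003,0,0.04],
    [-0.003,0,0.055],
    [-0.003,0,0.064],
    [-0.003,0,0.07],
    [-0.003,0,0.07],
    [-0.003,0,0.07],
    [-0.003,0,0.07],
  ],
  turn=[0,0,0,0,0,0,0,0],
)

```text
time_s: 26.37
tcp_pos: [0.5579, 0.365, -0.0094]
eef_rot: [-179.9, 0.1, -78.6]
contact_force: [0.1, -0.4, 0.6]
gripper_width: 0.088
```

servo_tool(
  grip=[0.7,0.7,0.7,0.7,0.7,0.7,0.7,0.7,0.7,0.7],
  translation=[
    [0,0,0],
    [0,0,0],
    [0,0,0],
    [0,0,0],
    [0,0,0],
    [0,0,0],
    [0,0,0],
    [0,0,0],
    [0,0,0],
    [0,0,0],
  ],
  turn=[0,0,0,0,0,0,0,0,0,0],
  newtons=25,
)

```text
time_s: 27.2
tcp_pos: [0.5571, 0.3643, -0.0109]
eef_rot: [180.0, -0.0, -78.6]
contact_force: [-0.2, -0.4, 0.0]
gripper_width: 0.0341
```

```bash
python3 - <<'E'
from h import *
plan([.557,.3635,-.014],-78.5)
p,d=capture("side");cv2.imwrite("pics/s12.png",cv2.resize(p[90:260,170:410],None,fx=3.2,fy=3.2))
E
```

```text
tool [0.0008 0.0003 0.0031] turn -0.001 t 27.2 j [ 50.  30. -14.   0. -46. -39.] [ 0.55711665  0.36433512 -0.01085189] [ 1.79995978e+02 -3.43975414e-03 -7.85833071e+01]
```

View pics/s12.png

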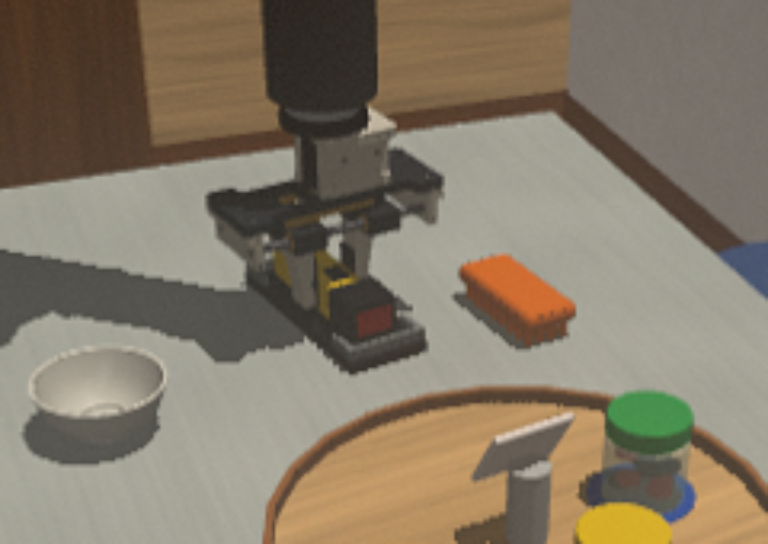

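Gripped (34 mm opening). Lifting to reading height.

servo_tool(
  grip=[0.7,0.7,0.7,0.7,0.7,0.7,0.7,0.7,0.7,0.7],
  translation=[
    [0,0,-0.005],
    [0,0,-0.015],
    [0,0,-0.03],
    [0,0,-0.045],
    [0,0,-0.06],
    [0,0,-0.08],
    [0,0,-0.09],
    [0,0,-0.09],
    [0,0,-0.09],
    [0,0,-0.09],
  ],
  turn=[0,0,0,0,0,0,0,0,0,0],
)

```text
time_s: 28.08
tcp_pos: [0.5565, 0.3639, 0.0783]
eef_rot: [179.9, -0.0, -78.6]
contact_force: [0.2, -0.2, -2.4]
gripper_width: 0.0339
```

```bash
python3 - <<'E'
from h import *
plan([.5435,.137,.060],-80.7)
p,d=capture("side");cv2.imwrite("pics/s13.png",cv2.resize(p[90:260,170:410],None,fx=3.2,fy=3.2))
p,d=capture("top");c=calibration("top");cv2.imwrite("pics/t13.png",cv2.resize(p[150:330,230:430],None,fx=3,fy=3));print(lids("s",p,d,c,(.095,.11)))
for b in blob(p,c,(105,100,60),(125,255,255),.034): print(b)
E
```

```text
tool [0.2198 0.0575 0.0184] turn 0.037 t 28.0833 j [ 50.  25.  -9.  -0. -56. -39.] [0.55647338 0.363886   0.07825183] [ 1.79923698e+02 -2.38326801e-02 -7.86009656e+01]
{'yellow': (np.int64(638), array([ 0.5933, -0.1442,  0.1031]), array([ 0.6351, -0.0859,  0.1024])), 'green': (np.int64(586), array([ 0.6715, -0.0246,  0.1032]), array([ 0.673 , -0.026 ,  0.0308]))}
(np.int32(1386), array([483.9,  11.2]), array([ 1.1547, -0.4756,  0.034 ]), array([442,   2,  82,  23], dtype=int32))
(np.int32(4678), array([66.5, 38.1]), array([1.0876, 0.5707, 0.034 ]), array([19, 11, 99, 60], dtype=int32))
(np.int32(290), array([324.3, 281.7]), array([ 0.4737, -0.061 ,  0.034 ]), array([308, 265,  33,  34], dtype=int32))
```

View pics/s13.png

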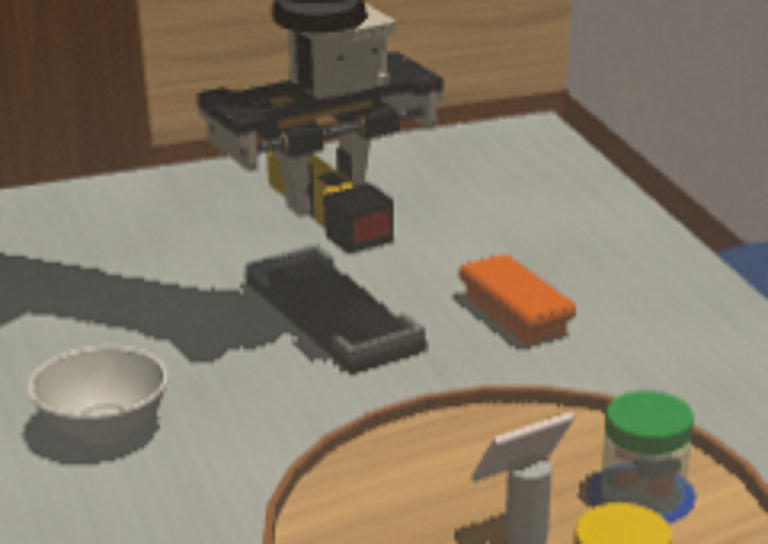

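View pics/t13.png

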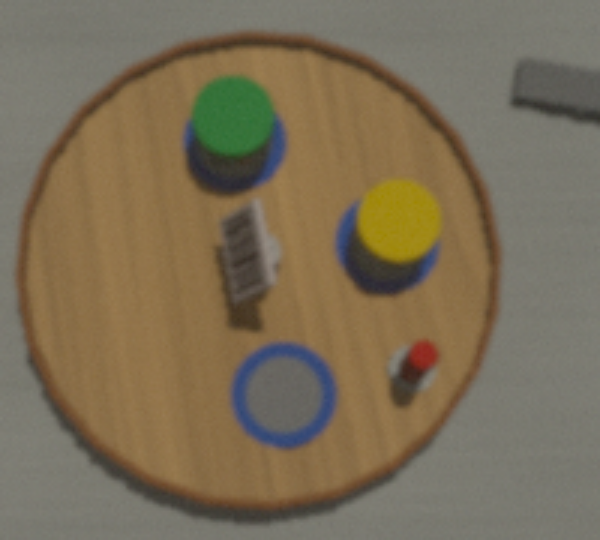

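servo_tool(
  grip=[0.7,0.7,0.7,0.7,0.7,0.7,0.7,0.7,0.7,0.7],
  translation=[
    [0.015,0.004,0],
    [0.045,0.012,0],
    [0.075,0.02,0],
    [0.105,0.028,0.005],
    [0.135,0.036,0.01],
    [0.165,0.044,0.014],
    [0.19,0.05,0.016],
    [0.21,0.055,0.018],
    [0.22,0.0575,0.018],
    [0.22,0.0575,0.018],
  ],
  turn=[0.01,0.02,0.037,0.037,0.037,0.037,0.037,0.037,0.037,0.037],
)

```text
time_s: 29.02
tcp_pos: [0.5434, 0.1348, 0.0606]
eef_rot: [179.9, -0.0, -80.8]
contact_force: [0.3, 0.3, -1.9]
gripper_width: 0.0339
```

servo_tool(
  grip=[0.7,0.7,0.7,0.7],
  translation=[
    [0,0,0],
    [0,0,0],
    [0,0,0],
    [0,0,0],
  ],
  turn=[0,0,0,0],
)

```text
time_s: 29.35
tcp_pos: [0.5444, 0.1381, 0.0611]
eef_rot: [-180.0, 0.0, -80.7]
contact_force: [-0.1, 0.2, -1.0]
gripper_width: 0.0339
```

```bash
python3 - <<'E'
from h import *
plan([.5435,.137,.060],-80.7)
p,d=capture("side");c=calibration("side");cv2.imwrite("pics/s14.png",cv2.resize(p[130:300,220:440],None,fx=3.4,fy=3.4))
P=cloud(c,d)
# red window & tag points
hsv=cv2.cvtColor(p,cv2.COLOR_BGR2HSV)
m=((hsv[...,0]<7)|(hsv[...,0]>172))&(hsv[...,1]>120)&(P[...,1]>.02)&(P[...,1]<.1)&(P[...,2]>.07)
print("win",m.sum(),np.nanmedian(P[m],0))
pw,d=capture("wrist");cw=calibration("wrist");cv2.imwrite("pics/w14.png",pw)
Pw=cloud(cw,d);mm=(Pw[...,2]>.085)&(Pw[...,2]<.135)&(np.hypot(Pw[...,0]-.572,Pw[...,1]+.04)<.04)
q=Pw[mm];print("tag",mm.sum(),q.mean(0),q.min(0),q.max(0));cc,_,vt=np.linalg.svd(q-q.mean(0),full_matrices=False);print("n",vt[2])
E
```

```text
tool [0.001  0.0011 0.0011] turn 0.001 t 29.35 j [ 34.  17. -24.   0. -49. -25.] [0.54443612 0.13814546 0.06113099] [-1.79996797e+02  2.73336649e-04 -8.06516896e+01]
win 76 [0.55724878 0.06092627 0.10608415]<stdin>:11: RuntimeWarning: Mean of empty slice.
  ret = um.true_divide(
Traceback (most recent call last):
ValueError: zero-size array to reduction operation minimum which has no identity
```

View pics/s14.png

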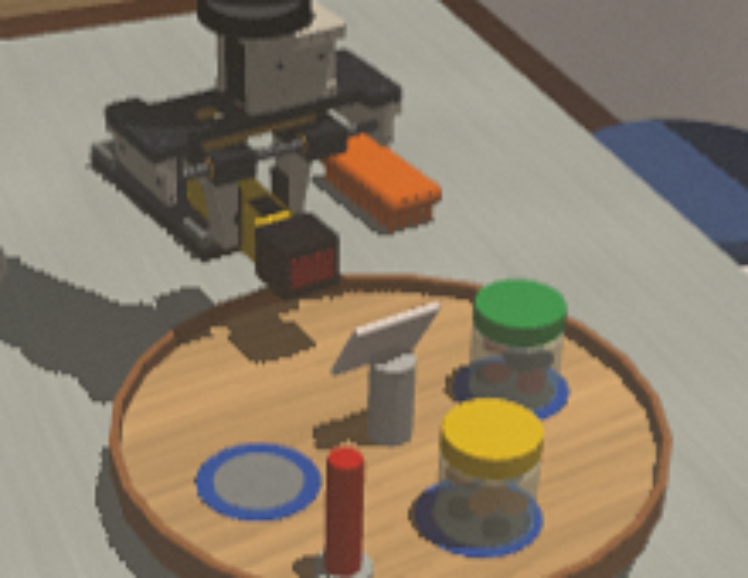

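View pics/w14.png

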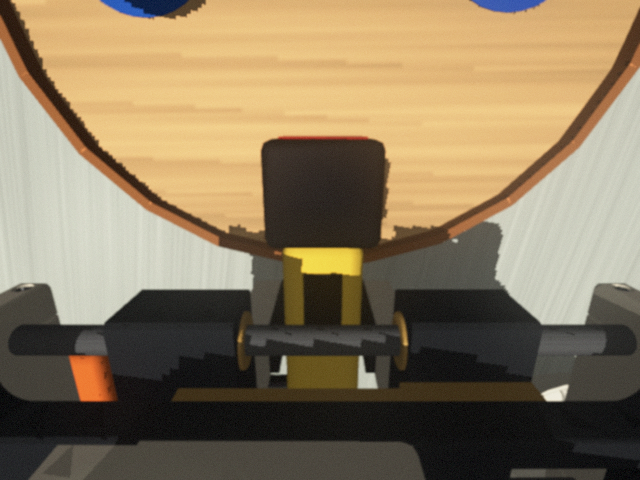

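The window is at (0.557,0.061,0.106), so the reading spot falls about 3 mm from the computed tag centre. Holding still for over 2 s.

servo_tool(
  grip=[0.7,0.7,0.7,0.7,0.7,0.7,0.7,0.7,0.7,0.7],
  translation=[
    [0,0,0],
    [0,0,0],
    [0,0,0],
    [0,0,0],
    [0,0,0],
    [0,0,0],
    [0,0,0],
    [0,0,0],
    [0,0,0],
    [0,0,0],
  ],
  turn=[0,0,0,0,0,0,0,0,0,0],
)

```text
time_s: 30.28
tcp_pos: [0.5443, 0.1373, 0.0612]
eef_rot: [-180.0, 0.0, -80.7]
contact_force: [0.1, -0.4, -0.4]
gripper_width: 0.0339
```

servo_tool(
  grip=[0.7,0.7,0.7,0.7,0.7,0.7,0.7,0.7,0.7,0.7],
  translation=[
    [0,0,0],
    [0,0,0],
    [0,0,0],
    [0,0,0],
    [0,0,0],
    [0,0,0],
    [0,0,0],
    [0,0,0],
    [0,0,0],
    [0,0,0],
  ],
  turn=[0,0,0,0,0,0,0,0,0,0],
)

```text
time_s: 31.12
tcp_pos: [0.5443, 0.1373, 0.0612]
eef_rot: [180.0, 0.0, -80.7]
contact_force: [0.2, 0.1, -1.6]
gripper_width: 0.0333
```

```bash
python3 - <<'E'
from h import *
c=calibration("top");p=cv2.imread("pics/t13.png")
t,d=capture("top");P=cloud(c,d);cv2.imwrite("pics/t15.png",cv2.resize(t[150:330,200:430],None,fx=3,fy=3))
print("tag px",onz(c,[[311.7,233.3]],.105))
m=(P[...,2]>.078)&(P[...,2]<.133)&(np.hypot(P[...,0]-.571,P[...,1]+.035)<.045)
q=P[m];print(m.sum(),q.mean(0),q.min(0),q.max(0));_,_,vt=np.linalg.svd(q-q.mean(0),full_matrices=False);print(vt[2])
hd=(P[...,2]>.118)&(P[...,2]<.132)&(P[...,1]>.04)&(P[...,1]<.11)&(abs(P[...,0]-.55)<.05);print("head",hd.sum(),P[hd].min(0),P[hd].max(0))
plan([.5435,.137,.060],-80.7)
E
```

```text
tag px [[ 0.57145537 -0.0336444   0.105     ]]
479 [ 0.57106534 -0.03596739  0.1076157 ] [ 0.53758789 -0.05835856  0.07926393] [ 0.60474161 -0.01467709  0.13106275]
[ 0.15520927 -0.84718517 -0.50812141]
head 470 [0.52945995 0.05683621 0.11802843] [0.57879725 0.10966963 0.13096294]
tool [0.0002 0.0008 0.0012] turn -0.0 t 31.1667 j [ 34.  17. -24.   0. -49. -25.] [0.54430957 0.1372897  0.06121842] [ 1.79999415e+02 -1.13131573e-03 -8.07057456e+01]
```

View pics/t15.png

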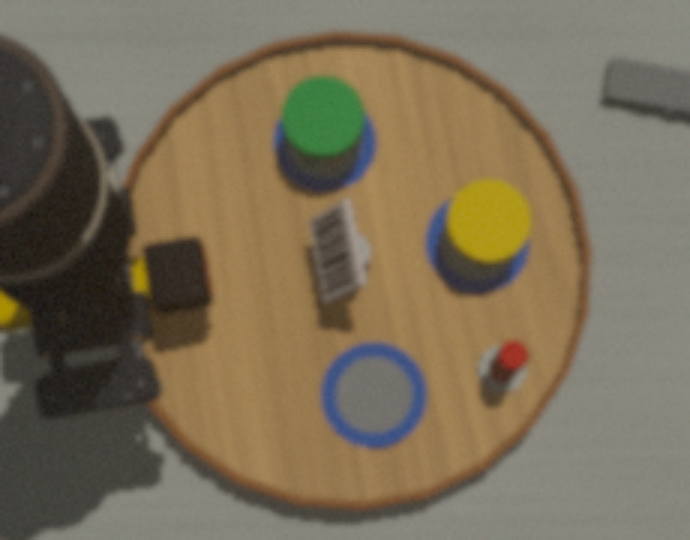

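The top view confirms the tag at (0.571,-0.034) with its normal toward the scanner. One more hold, then I'll return it.

servo_tool(
  grip=[0.7,0.7,0.7,0.7,0.7,0.7,0.7,0.7,0.7,0.7],
  translation=[
    [0,0,0],
    [0,0,0],
    [0,0,0],
    [0,0,0],
    [0,0,0],
    [0,0,0],
    [0,0,0],
    [0,0,0],
    [0,0,0],
    [0,0,0],
  ],
  turn=[0,0,0,0,0,0,0,0,0,0],
)

```text
time_s: 32.0
tcp_pos: [0.5443, 0.1373, 0.0612]
eef_rot: [-180.0, 0.0, -80.7]
contact_force: [1.0, -1.0, -1.9]
gripper_width: 0.0341
```

```bash
python3 - <<'E'
from h import *
plan([.5571,.3643,.079],-78.6)
E
```

```text
tool [-0.2219 -0.0493 -0.0178] turn -0.037 t 32.0 j [ 34.  17. -24.  -0. -49. -25.] [0.54431192 0.13732916 0.06121839] [-1.79999428e+02  6.46453644e-04 -8.07041357e+01]
```

servo_tool(
  grip=[0.7,0.7,0.7,0.7,0.7,0.7,0.7,0.7,0.7,0.7],
  translation=[
    [-0.015,-0.003,-0.005],
    [-0.045,-0.01,-0.01],
    [-0.075,-0.017,-0.015],
    [-0.105,-0.023,-0.018],
    [-0.135,-0.03,-0.018],
    [-0.165,-0.037,-0.018],
    [-0.19,-0.042,-0.018],
    [-0.21,-0.047,-0.018],
    [-0.222,-0.0493,-0.018],
    [-0.222,-0.0493,-0.018],
  ],
  turn=[0,-0.02,-0.037,-0.037,-0.037,-0.037,-0.037,-0.037,-0.037,-0.037],
)

```text
time_s: 32.83
tcp_pos: [0.557, 0.3672, 0.0789]
eef_rot: [-180.0, 0.0, -78.5]
contact_force: [0.8, 0.9, -2.8]
gripper_width: 0.0337
```

servo_tool(
  grip=[0.7,0.7,0.7,0.7],
  translation=[
    [0,0,0],
    [0,0,0],
    [0,0,0],
    [0,0,0],
  ],
  turn=[0,0,0,0],
)

```text
time_s: 33.17
tcp_pos: [0.5572, 0.3635, 0.0795]
eef_rot: [-180.0, 0.0, -78.6]
contact_force: [1.0, 0.7, -2.2]
gripper_width: 0.0338
```

```bash
python3 - <<'E'
from h import *
plan([.5571,.3640,-.0105],-78.6)
p,d=capture("wrist");cv2.imwrite("pics/w16.png",p)
E
```

```text
tool [-0.0005 -0.      0.09  ] turn -0.001 t 33.1667 j [ 50.  25.  -9.  -0. -56. -39.] [0.55719712 0.36346534 0.07946026] [-1.79998878e+02  1.89581462e-03 -7.86419327e+01]
```

View pics/w16.png

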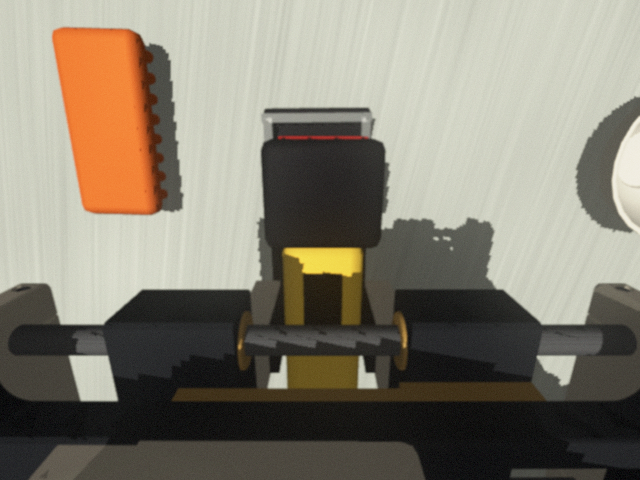

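The scanner is over the cradle and aligned with the lips (columns 263–372). Lowering.

servo_tool(
  grip=[0.7,0.7,0.7,0.7,0.7,0.7,0.7,0.7,0.7,0.7],
  translation=[
    [0,0,0.015],
    [0,0,0.035],
    [0,0,0.055],
    [0,0,0.068],
    [0,0,0.076],
    [0,0,0.081],
    [0,0,0.085],
    [0,0,0.088],
    [0,0,0.0895],
    [0,0,0.0895],
  ],
  turn=[0,0,0,0,0,0,0,0,0,0],
)

```text
time_s: 34.05
tcp_pos: [0.5573, 0.3645, -0.01]
eef_rot: [-180.0, 0.0, -78.6]
contact_force: [0.8, -0.2, -1.3]
gripper_width: 0.034
```

servo_tool(
  grip=[0.7,0.7,0.3,0.0,-0.3,-0.6,-1,-1,-1,-1],
  translation=[
    [0,0,0],
    [0,0,0],
    [0,0,0],
    [0,0,0],
    [0,0,0],
    [0,0,0],
    [0,0,0],
    [0,0,0],
    [0,0,0],
    [0,0,0],
  ],
  turn=[0,0,0,0,0,0,0,0,0,0],
)

```text
time_s: 34.88
tcp_pos: [0.5572, 0.3644, -0.0102]
eef_rot: [-180.0, 0.0, -78.6]
contact_force: [0.7, 0.3, -0.3]
gripper_width: 0.075
```

servo_tool(
  grip=[-1,-1,-1,-1,-1,-1,-1,-1],
  translation=[
    [0,0,0],
    [0,0,0],
    [0,0,-0.02],
    [0,0,-0.05],
    [0,0,-0.09],
    [0,0,-0.13],
    [0,0,-0.17],
    [0,0,-0.2],
  ],
  turn=[0,0,0,0,0,0,0,0],
)

```text
time_s: 35.55
tcp_pos: [0.5578, 0.3647, 0.1939]
eef_rot: [-179.8, 0.1, -78.6]
contact_force: [1.4, 1.1, -0.3]
gripper_width: 0.0878
```

servo_tool(
  grip=[-1,-1,-1,-1,-1,-1],
  translation=[
    [-0.04,-0.04,0],
    [-0.08,-0.04,0],
    [-0.1,-0.04,0],
    [-0.12,-0.04,0],
    [-0.12,-0.04,0],
    [-0.12,-0.04,0],
  ],
  turn=[0,0,0,0,0,0],
)

```text
time_s: 36.05
tcp_pos: [0.5719, 0.4908, 0.1887]
eef_rot: [179.9, -0.0, -78.5]
contact_force: [-0.0, -0.9, -0.7]
gripper_width: 0.0874
```

```bash
python3 - <<'E'
from h import *
print(r.get_state()['time_s'])
for n in("top","side"):
    p,d=capture(n);c=calibration(n);cv2.imwrite(f"pics/{n}17.png",p);print(lids("s",p,d,c,(.095,.11)))
    P=cloud(c,d);hsv=cv2.cvtColor(p,cv2.COLOR_BGR2HSV)
    m=(cv2.inRange(hsv,(20,100,50),(36,255,255))>0)&(P[...,2]>.04)&(P[...,2]<.058)&(P[...,1]>.2)
    if m.sum(): print("grip",m.sum(),np.percentile(P[m][:,2],[5,50,95]),cv2.minAreaRect((P[m][:,:2]*1000).astype(np.float32)))
    for b in blob(p,c,(105,100,60),(125,255,255),.034)[-3:]: print(b[:3])
E
```

```text
36.05
{'yellow': (np.int64(641), array([ 0.5935, -0.1437,  0.1033]), array([ 0.6365, -0.0869,  0.1027])), 'green': (np.int64(586), array([ 0.6712, -0.0246,  0.1033]), array([ 0.6725, -0.0249,  0.0305]))}
grip 749 [0.04356304 0.04833274 0.05228741] ((554.7086181640625, 383.8987731933594), (35.81853485107422, 121.98358154296875), 11.3272066116333)
(np.int32(1343), array([483.9,  11.2]), array([ 1.1545, -0.4756,  0.034 ]))
(np.int32(4625), array([66.5, 38.2]), array([1.0875, 0.5706, 0.034 ]))
(np.int32(294), array([324.2, 281.6]), array([ 0.4741, -0.0608,  0.034 ]))
{'yellow': (np.int64(535), array([ 0.5893, -0.15  ,  0.1051]), array([ 0.5911, -0.1451,  0.0325])), 'green': (np.int64(362), array([ 0.6694, -0.0325,  0.1053]), array([ 0.6701, -0.0264,  0.0313]))}
grip 218 [0.04259458 0.05006096 0.05472606] ((551.465087890625, 379.48052978515625), (33.15961837768555, 122.17452239990234), 10.574091911315918)
(np.int32(255), array([295.4, 272.1]), array([ 0.4722, -0.0619,  0.034 ]))
(np.int32(74), array([367.5, 289.1]), array([ 0.5931, -0.1684,  0.034 ]))
```

View pics/top17.png

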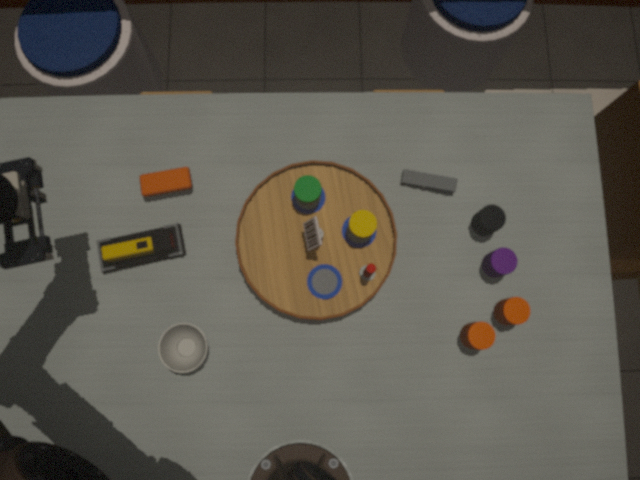

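View pics/side17.png

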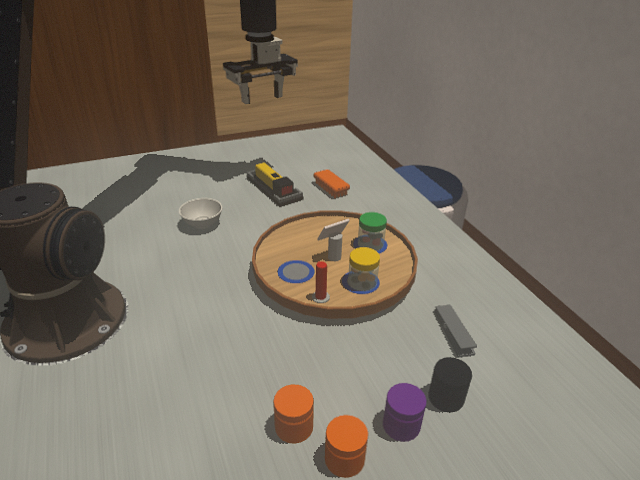

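The scanner is back to within 1 mm of where it lay (140,247), and both jars stand within about 4 mm of their pad centres, green at (307,190) and yellow at (362,226). The bowl, brush and clip are unmoved. Handing in.

```bash
python3 -c "
from plant import order
print(order.close_job())"
```

```text
the job is handed in; nothing more can be done
None
```

I finished the whole job and handed it in at about 36 s of robot time; the hand-in gives no verdict. Only the green and yellow jars were present. I stood both on pads, turned the carousel a quarter turn clockwise by the red post, and let go. I then held the scanner level at the tag for over 2 s and laid it back in its cradle.

**Last checks:**
- **Jars:** both are upright, green about 1 mm and yellow about 4 mm from their pad centres.
- **Carousel:** the disc stands at about 89.5–90.5°, or 1.56–1.58 rad.
- **Scanner reading:** the reading spot was about 3 mm from the tag centre, with the window about 90 mm off.
- **Scanner in its cradle:** it lies within 1 mm of where it started.
- **Bystanders:** in the pictures, the bowl, brush and clip had not moved.

**What went wrong or disagreed:**
- **Fingertips:** the cameras showed them ending about 34 mm short of the reported TCP. My first grasp at the post therefore closed just above it, touching nothing, and I repeated it lower.
- **Jar grips:** both jars had been lifted before I noticed this, so they were held only near the top of their lids.
- **Cameras:** the side and top cameras differed by 2–4 mm on positions.

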